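# Draw the fan panel from the leaning stack

### The job

The next unit needs the blue-grey fan panel, the tall one standing among the white covers that lean against the carton. Draw it out without toppling or dragging away the covers, and without dropping it stand it on the sloping assembly rest: lower edge on the ledge behind the lip, about in the middle, leaning square against the back plate with its ringed front facing out. Leave the covers leaning against the carton, and leave the parts tray, screwdriver and finished unit where they are.

Things in the scene. Friction and masses are not known exactly. Their poses are not given: they have to be found in the camera images.
- fan_panel: Blue-grey fan panel to be drawn, loose: solid flat plate 110 wide x 170 high x 10 thick, about 180 g, two round openings (dark mesh, pale rings) on its front. Second, third or fourth from the carton; its top stands 55 above the covers. Origin: centre of its underside. Own x out of the front, away from the carton, y along the width, z up the panel, leaning 0.26 rad back to the carton.
- carton: Full, heavy cardboard carton that stands fast: 140 deep (x) x 220 wide (y) x 100 high. Origin: centre of its underside, z up. Five panels lean face to face, without gaps, back against the top edge of its +x side (the side away from the robot), lower edges on the bench.
- rest: Fixed aluminium assembly rest 160 wide (y), a small easel facing away from the robot. Back plate 112 long, 8 thick, leaning back 0.35 rad from upright; flat ledge before it, closed by a lip 12 high, 36 in front of the plate's foot. Plate top 119 above the bench. Origin: bench level, 85 behind the plate's foot; base from 70 behind to 130 before it. x out of its front, z up.
- rest_seat (a point): Middle of the line where the front of the rest's back plate meets the ledge, at the height of the ledge (14 above the bench). Axes as the rest.
- parts_tray: Blue open tray of screws, 100 x 130 x 32 high, loose, 350 g; a bystander. Origin: centre of its underside.
- driver: Dark grey inline electric screwdriver lying on the bench, about 215 long, 38 thick, loose, 450 g; a bystander. Origin: on the bench under its body; own x towards the bit (tip 115 ahead, tail 100 behind).
- fan_unit: Finished white unit with two fan grilles on top, 80 x 130 x 45 high, loose, 450 g, on a thin sheet of card; a bystander. Origin: centre of its underside.
- cover_a: White cover panel, 130 wide x 115 high x 10 thick, dark vent slots on its front, 150 g, loose; one of four alike in the leaning stack. Origin: centre of its underside; own x out of its front, away from the carton, z up the panel.
- cover_b: White cover panel, 130 wide x 115 high x 10 thick, dark vent slots on its front, 150 g, loose; one of four alike in the leaning stack. Origin: centre of its underside; own x out of its front, away from the carton, z up the panel.
- cover_c: White cover panel, 130 wide x 115 high x 10 thick, dark vent slots on its front, 150 g, loose; one of four alike in the leaning stack. Origin: centre of its underside; own x out of its front, away from the carton, z up the panel.
- cover_d: White cover panel, 130 wide x 115 high x 10 thick, dark vent slots on its front, 150 g, loose; one of four alike in the leaning stack. Origin: centre of its underside; own x out of its front, away from the carton, z up the panel.
Mind the look-alikes: they are no part of the job. What is shaped like the cover_b but orange is not meant. Leave any purple look-alike of the fan_panel alone.

How it is judged:
At the end, for the whole second after the job is handed in: Fan panel at rest on the rest: foot on the ledge (10 mm) behind the lip, within 30 mm of the middle, square to 0.2 rad, leaning 0.28-0.60 rad, front out. Covers still leaning 0.1-0.6 rad, feet within 40 mm of the start; tray, driver and unit within 40 mm (x of fan_panel in the frame of rest_seat between 0 and 0.036 m and z of fan_panel in the frame of rest_seat between -0.004 and 0.01 m and y of fan_panel in the frame of rest_seat between -0.03 and 0.03 m and angle between fan_panel's own z axis and vertical between 0.28 and 0.6 rad and x of rest_seat in the frame of fan_panel below 0 m and angle between the y axis of fan_panel and the y axis of rest, either way round below 0.2 rad and linear speed of each of fan_panel, cover_a, cover_b, cover_c, cover_d below 0.02 m/s and distance of each of cover_a, cover_b, cover_c, cover_d, parts_tray, driver, fan_unit from where it was at the start of the episode below 0.04 m and angle between cover_a's own z axis and vertical between 0.1 and 0.6 rad and angle between cover_b's own z axis and vertical between 0.1 and 0.6 rad and angle between cover_c's own z axis and vertical between 0.1 and 0.6 rad and angle between cover_d's own z axis and vertical between 0.1 and 0.6 rad); the robot touches nothing.
It fails at once if a white cover of the stack topples (angle between any of cover_a, cover_b, cover_c, cover_d's own z axis and vertical above 0.75 rad).
It fails at once if the fan panel is dropped or thrown (moves faster than 0.6 m/s with no finger on it) (contact force between fan_panel and the fingers below 0.05 N and linear speed of fan_panel above 0.6 m/s).
It fails at once if the parts tray, the screwdriver or the finished unit is shoved 40 mm or more (distance of any of parts_tray, driver, fan_unit from where it was at the start of the episode above 0.04 m).
It also fails if it takes over 45 s, if anything falls off the work surface, if the arm or the gripper's body presses on something with over 40 N, if the wrist force passes 120 N, or if a joint passes its speed limit or range.

### The arm

A 6-joint arm with a two-finger parallel gripper is mounted at the origin on the work surface. World frame = base frame: x ahead of the robot, y to its left, z up, the work surface at z = 0. Lengths are in m, angles in rad, forces in N, time in s.
With the tool pointing down it reaches from about 0.25 to 0.775 m from the base axis. Payload 4 kg.
Tool frame: the origin (TCP) lies at the very end of the fingers, on their centre line; the grasp point (between the pads) lies arm.pinch_z behind it (arm.pinch_z is the distance from the TCP to the grasp point, in m); z points along the fingers, y is the direction in which the jaws open and shut (so a half turn about z gives the same grasp; the last joint's range is limited). The gripper opens to 85 mm and grips with 20 to 120 N. Pads are 22 mm wide; open, the fingers measure 114 mm over their backs; the gripper's body (76 mm by 85 mm) begins 54 mm behind the grasp point. The pads swing forward as they close: fully open they stand 13 mm farther back than shut.
Start: joints at [-1.389, 0.087, 1.371, -0, 1.684, -0.103], TCP at [0.155, -0.528, 0.196] pointing down, gripper open.
Joint ranges: [-3.1, 3.1], [-0.76, 2.03], [0.27, 2.55], [-1.08, 4.22], [0.17, 2.65], [-2.57, 2.57]. Speed limits (rad/s): [2.79, 2.79, 3.14, 3.14, 3.14, 3.14].

### API

Orientations are given as a unit quaternion [x, y, z, w].
In Python, from station import arm, vision gives the robot as it stands.
- The arm moves only by the tool servo_tool, never from a script. Its argument "rows" is a list of rows, each an object of numbers: "tx", "ty", "tz": the shift along the tool's x, y, z in units of 25 mm (1.0 is 25 mm); "ax", "ay", "az": the turn, a rotation vector about the tool's x, y, z in units of 6 degrees (1.0 is 6 degrees); "gripper": the closure, from 0 (fully open) to 1 (shut). A call has 1 to 8 rows; each row shifts and turns the commanded pose from where the row before left it, along the tool's axes as they then stand; what a row does not reach is not made up. A row lasts 1/12 s, in which the tool goes at most 41.7 mm and 7.16 degrees, less where a joint would pass 70% of its speed; a pose out of reach is approached as far as the arm can. A call is refused whole if a number of a shift passes 1 or a number of a turn 1, either way. A call with a gripper value outside its range is refused whole. The fingers move at their own pace and stop on an object; "newtons" is the grip in N (left out, the last holds). Time passes only in rows, so rows that do not move let the fingers close. It gives the time, the measured TCP pose, the force and the opening at its end, in the units of the state.
- arm.sense(): the state, without advancing time (a new reading comes with each control period).
- vision.get_image(name): name is "side" or "top" or "wrist"; returns the picture (384x512x3 uint8, red, green, blue); there is no depth.
- vision.get_calibration(name): a dict with "mtx" (3x3 intrinsics, pixels), "world_to_cam" (4x4, takes a point from world to camera coordinates). Camera axes: x right, y up, looking along -z (the intrinsics and any distortion apply to the point x, -y, -z); pixel columns grow to the right and rows downward; lengths in m; the calibration is good to about 2 mm. A picture is of the moment at which its call begins: read the wrist's pose just before it. get_calibration takes no time and is no camera call; for the wrist camera it gives the pose at the moment of the call.
- arm.finish_job(): hands the job in, once; it reports no verdict.
The state is a dict: "time": time; "joint_pos": joint angles; "qd": joint speeds; "joint_efforts": joint torques, N m; "eef_pos": TCP position; "tcp_rot": TCP orientation; "force": force on the tool from outside, world axes, zero at the start; "moment": the same for the moment, N m; "width": finger opening in m.
Only numpy, scipy, OpenCV 4.12 (cv2) and the standard library are available. Lean on these libraries where they do the work, as an engineer would, in place of code of your own. Each camera call takes 0.05 s, during which the arm holds its last target.

## Working session

There is one attempt and no reset: what is moved stays moved. The work goes in short steps, Python scripts to look and compute and a tool call to move; the robot and the scene stay as the last step left them, time stands still between calls to the robot, and variables do not carry over. Pictures are saved under pics/ and viewed, and the job is handed in when it is done.

Besides the shell and the picture viewer there is one more tool, called after "Request:" by a JSON object that holds its "method" and its "body", one argument or row to a line. servo_tool: Moves the arm, as the interface text tells. Its arguments: {"type":"object","properties":{"rows":{"type":"array"},"newtons":{"type":"number"}},"required":["rows"]}

```bash
ls; mkdir -p pics; python3 - <<'E'
from station import arm, vision
import cv2
print(arm.sense(), arm.pinch_z)
for n in ["side","top","wrist"]:
    c=vision.get_calibration(n); print(n,c["mtx"],c["world_to_cam"])
    cv2.imwrite(f"pics/{n}0.png",vision.get_image(n)[:,:,::-1])
E
```

```text
pics
{'time': 0.0, 'joint_pos': array([-1.38911652e+00,  8.80035457e-02,  1.37230567e+00,  2.26887166e-05,
        1.68358825e+00, -1.03107320e-01]), 'qd': array([-1.55428846e-03, -7.63397342e-04,  5.91405916e-04, -1.26874658e-03,
       -2.43430162e-03, -6.00685210e-05]), 'joint_efforts': array([ 1.56857332e-03, -3.51862657e+01, -3.13270319e+01,  5.37304823e-05,
        1.08184840e-02, -2.79074555e-06]), 'eef_pos': array([ 0.15441712, -0.52726636,  0.1948866 ]), 'tcp_rot': array([ 9.89878318e-01,  1.41914016e-01, -3.39970179e-05, -1.15195952e-03]), 'force': array([0.11798378, 0.33442356, 0.23052496]), 'moment': array([-0.02324441, -0.02742415,  0.00399034]), 'width': 0.0856872562793782} 0.0187
side [[428.11888679   0.         253.41615341]
 [  0.         428.11888679 196.15795197]
 [  0.           0.           1.        ]] [[ 0.99484428 -0.10126312 -0.00553448 -0.47068996]
 [ 0.0647624   0.59235721  0.80306834 -0.06034057]
 [-0.07804282 -0.79928638  0.59586123 -1.41654569]
 [ 0.          0.          0.          1.        ]]
top [[351.90610404   0.         254.41231163]
 [  0.         351.90610404 187.25161937]
 [  0.           0.           1.        ]] [[ 0.01642143 -0.99979255 -0.01204964  0.00242797]
 [ 0.99031109  0.01460134  0.13809686 -0.50075183]
 [-0.13789227 -0.01420064  0.99034543 -1.20549243]
 [ 0.          0.          0.          1.        ]]
wrist [[297.42267766   0.         255.71379457]
 [  0.         297.42267766 189.31516908]
 [  0.           0.           1.        ]] [[ 0.28098768 -0.959705   -0.00349923 -0.54813251]
 [ 0.91676201  0.26948958 -0.29482669  0.03752189]
 [ 0.28388965  0.0796347   0.95554434 -0.3804587 ]
 [ 0.          0.          0.          1.        ]]
```

View pics/side0.png

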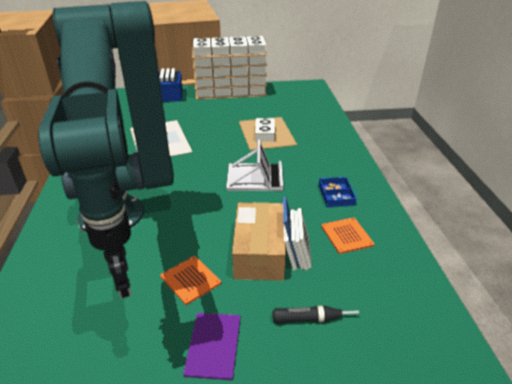

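View pics/top0.png

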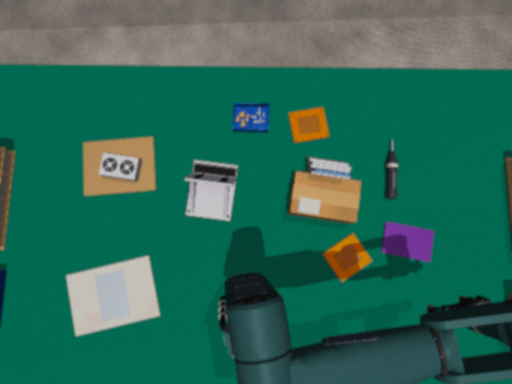

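View pics/wrist0.png

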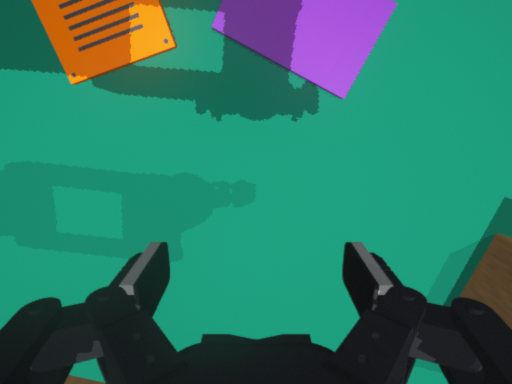

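The side view shows the stack's blue panel at about (287,217), between the carton and the covers. The orange plates at (190,280) and (347,235) and the purple plate at (213,345) are look-alikes lying flat. I'll enlarge the stack and the rest.

```bash
python3 - <<'E'
import cv2,numpy as np
s=cv2.imread("pics/side0.png");t=cv2.imread("pics/top0.png")
a=cv2.resize(s[140:290,215:325],None,fx=5,fy=5,interpolation=cv2.INTER_CUBIC)[:,:]
b=cv2.resize(t[145:230,280:370],None,fx=6,fy=6,interpolation=cv2.INTER_CUBIC)
c=cv2.resize(t[150:230,175:250],None,fx=6,fy=6,interpolation=cv2.INTER_CUBIC)
a=cv2.resize(s[185:285,225:325],None,fx=6,fy=6,interpolation=cv2.INTER_CUBIC)
cv2.imwrite("pics/cs.png",a);cv2.imwrite("pics/ct.png",b);cv2.imwrite("pics/cr.png",c)
E
```

```text
(no output)
```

View pics/cs.png

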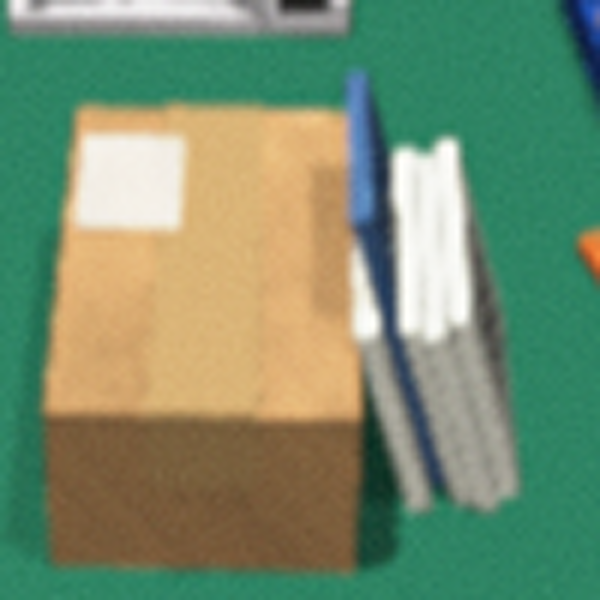

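View pics/ct.png

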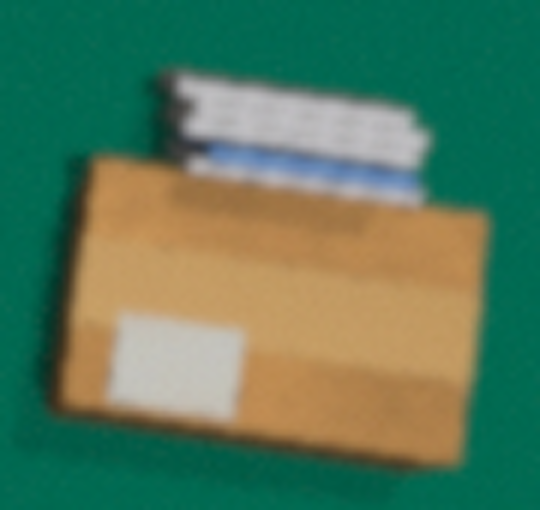

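View pics/cr.png

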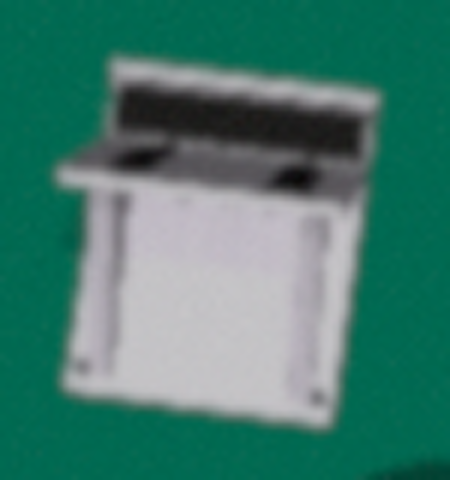

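Candidates for the fan panel: the tall blue panel in the stack at side (287,217), top (325,172), and the purple plate lying flat at side (213,345). Only the blue-grey one stands in the stack and rises above the covers, second from the carton (one cover behind it, three in front), so that is the one. Next I'll measure it.

```bash
cat > h.py <<'E'
import numpy as np, cv2, json
from scipy.spatial.transform import Rotation as Ro
def ray(cal,u,v):
    M=np.array(cal["world_to_cam"]);R=M[:3,:3];t=M[:3,3]
    K=np.array(cal["mtx"])
    d=np.array([(u-K[0,2])/K[0,0],-(v-K[1,2])/K[1,1],-1.0])
    return -R.T@t, R.T@d
def onz(cal,u,v,z):
    c,d=ray(cal,u,v); return c+d*(z-c[2])/d[2]
def proj(cal,p):
    M=np.array(cal["world_to_cam"]);q=M[:3,:3]@np.array(p)+M[:3,3];K=np.array(cal["mtx"])
    return np.array([K[0,0]*q[0]/-q[2]+K[0,2],K[1,1]*-q[1]/-q[2]+K[1,2]])
def tri(c1,p1,c2,p2):
    a,d=ray(c1,*p1);b,e=ray(c2,*p2)
    A=np.stack([d,-e],1);s=np.linalg.lstsq(A,b-a,rcond=None)[0]
    P=a+d*s[0];Q=b+e*s[1];return (P+Q)/2,np.linalg.norm(P-Q)
E
python3 - <<'E'
from h import *
from station import vision
T=vision.get_calibration("top");S=vision.get_calibration("side")
t=cv2.imread("pics/top0.png");s=cv2.imread("pics/side0.png")
def mask(im,lo,hi,roi):
    h=cv2.cvtColor(im,cv2.COLOR_BGR2HSV);m=cv2.inRange(h,lo,hi);z=np.zeros_like(m);x0,y0,x1,y1=roi;z[y0:y1,x0:x1]=m[y0:y1,x0:x1];return z
def big(m):
    cs,_=cv2.findContours(m,cv2.RETR_EXTERNAL,cv2.CHAIN_APPROX_NONE);return max(cs,key=cv2.contourArea)
# carton top
m=mask(t,(10,70,110),(25,255,255),(285,160,365,228))
c=big(cv2.morphologyEx(m,cv2.MORPH_CLOSE,np.ones((9,9))))
r=cv2.minAreaRect(c);print("carton rect",r)
P=np.array([onz(T,u,v,.1) for u,v in cv2.boxPoints(r)]);print(P.round(4),np.linalg.norm(np.diff(P,axis=0),axis=1))
# fan
for n,im,C,roi in(("top",t,T,(310,160,360,185)),("side",s,S,(275,185,305,285))):
    m=mask(im,(100,80,60),(125,255,255),roi);c=big(m);r=cv2.minAreaRect(c);print(n,r,cv2.contourArea(c));print(cv2.boxPoints(r))
    if n=="top": print(np.array([onz(C,u,v,.165) for u,v in cv2.boxPoints(r)]).round(4), onz(C,*r[0],.165))
# rest mask
m=mask(t,(0,0,90),(180,75,255),(178,150,250,228));cv2.imwrite("pics/mr.png",m)
c=big(m);r=cv2.minAreaRect(c);print("rest",r)
ap=cv2.approxPolyDP(c,3,True)[:,0];print(ap.tolist())
for p in ap: print(p,onz(T,*p,0.0).round(4),onz(T,*p,.014).round(4),onz(T,*p,.119).round(4))
E
```

```text
carton rect ((325.2471618652344, 196.48289489746094), (67.69696807861328, 42.4670524597168), 8.841814041137695)
[[ 0.4099 -0.1047  0.1   ]
 [ 0.551  -0.1261  0.1   ]
 [ 0.5189 -0.3488  0.1   ]
 [ 0.3792 -0.3239  0.1   ]] [0.14272316 0.22498173 0.14189434]
top ((330.97686767578125, 172.15028381347656), (34.51698303222656, 2.432915210723877), 8.746161460876465) 49.5
[[313.7341  170.72832]
 [314.10403 168.32368]
 [348.21964 173.57225]
 [347.8497  175.97688]]
[[ 0.5381 -0.1785  0.165 ]
 [ 0.5458 -0.1797  0.165 ]
 [ 0.5305 -0.2871  0.165 ]
 [ 0.5228 -0.2858  0.165 ]] [ 0.5342813  -0.23287209  0.165     ]
side ((288.65155029296875, 230.8199462890625), (68.23553466796875, 6.158441543579102), 80.18070220947266) 133.0
[[279.79895 197.72711]
 [285.8672  196.67685]
 [297.50415 263.91278]
 [291.4359  264.96304]]
rest ((208.60919189453125, 189.6812286376953), (51.8742561340332, 57.359046936035156), 7.594643592834473)
[[193, 160], [194, 165], [231, 167], [236, 172], [234, 177], [228, 177], [228, 182], [216, 179], [222, 175], [206, 173], [208, 179], [195, 179], [190, 174], [185, 177], [189, 182], [
[... 756 characters left out ...]
[0.5554 0.1883 0.    ] [0.5529 0.1862 0.014 ] [0.5341 0.1699 0.119 ]
[208 179] [0.5333 0.1803 0.    ] [0.5311 0.1782 0.014 ] [0.5141 0.1626 0.119 ]
[195 179] [0.5327 0.2277 0.    ] [0.5304 0.2251 0.014 ] [0.5135 0.2055 0.119 ]
[190 174] [0.5509 0.2467 0.    ] [0.5484 0.2439 0.014 ] [0.53   0.2228 0.119 ]
[185 177] [0.5395 0.2645 0.    ] [0.5372 0.2615 0.014 ] [0.5197 0.2389 0.119 ]
[189 182] [0.5213 0.2491 0.    ] [0.5192 0.2463 0.014 ] [0.5032 0.225  0.119 ]
[185 214] [0.4047 0.2586 0.    ] [0.4039 0.2557 0.014 ] [0.3977 0.2336 0.119 ]
[230 220] [0.3858 0.0962 0.    ] [0.3852 0.095  0.014 ] [0.3805 0.0864 0.119 ]
[237 165] [0.5867 0.0758 0.    ] [0.5839 0.0749 0.014 ] [0.5625 0.0679 0.119 ]
```

```bash
cat >> h.py <<'E'
def pR(psi,th):
    X=np.array([np.cos(th)*np.cos(psi),np.cos(th)*np.sin(psi),np.sin(th)])
    Z=np.array([-np.sin(th)*np.cos(psi),-np.sin(th)*np.sin(psi),np.cos(th)])
    return np.stack([np.cross(Z,X),X,-Z],1)
def plan(p0,q0,p1,R1,n,nr=None):
    nr=nr or n
    R=Ro.from_quat(q0).as_matrix();w=Ro.from_matrix(R.T@R1).as_rotvec()/nr
    p=np.array(p0);d=(np.array(p1)-p)/n
    for i in range(max(n,nr)):
        v=R.T@d/.025 if i<n else np.zeros(3); a=w/np.radians(6) if i<nr else np.zeros(3)
        print(i,v.round(2),a.round(2)); R=R@Ro.from_rotvec(a*np.radians(6)).as_matrix()
E
python3 - <<'E'
from h import *
from station import arm,vision
s=arm.sense();W=vision.get_calibration("wrist")["world_to_cam"];W=np.array(W)
c=-W[:3,:3].T@W[:3,3];R=Ro.from_quat(s["tcp_rot"]).as_matrix()
print("cam in tool",R.T@(c-s["eef_pos"]),"view",R.T@(-W[:3,:3].T[:,2]))
Rt=pR(-.15,.26)
top=np.array([.534,-.233,.1655]); p1=top-Rt[:,2]*.10-Rt[:,0]*0
print(p1)
plan(s["eef_pos"],s["tcp_rot"],p1,Rt,20,16)
E
```

```text
cam in tool [ 0.07632025 -0.0004013  -0.17764502] view [-0.29501487 -0.00138661  0.95549166]
[ 0.50858062 -0.22915824  0.262139  ]
0 [ 0.85 -0.37 -0.13] [-0.14  0.09 -0.67]
1 [ 0.87 -0.31 -0.13] [-0.14  0.09 -0.67]
2 [ 0.89 -0.25 -0.13] [-0.14  0.09 -0.67]
3 [ 0.91 -0.18 -0.12] [-0.14  0.09 -0.67]
4 [ 0.92 -0.11 -0.11] [-0.14  0.09 -0.67]
5 [ 0.93 -0.05 -0.11] [-0.14  0.09 -0.67]
6 [ 0.93  0.02 -0.1 ] [-0.14  0.09 -0.67]
7 [ 0.93  0.09 -0.09] [-0.14  0.09 -0.67]
8 [ 0.92  0.15 -0.08] [-0.14  0.09 -0.67]
9 [ 0.91  0.22 -0.07] [-0.14  0.09 -0.67]
10 [ 0.89  0.28 -0.06] [-0.14  0.09 -0.67]
11 [ 0.87  0.35 -0.04] [-0.14  0.09 -0.67]
12 [ 0.84  0.41 -0.03] [-0.14  0.09 -0.67]
13 [ 0.81  0.47 -0.02] [-0.14  0.09 -0.67]
14 [ 0.78  0.52 -0.  ] [-0.14  0.09 -0.67]
15 [0.74 0.57 0.01] [-0.14  0.09 -0.67]
16 [0.7  0.63 0.03] [0. 0. 0.]
17 [0.7  0.63 0.03] [0. 0. 0.]
18 [0.7  0.63 0.03] [0. 0. 0.]
19 [0.7  0.63 0.03] [0. 0. 0.]
```

Request:
{"method": "servo_tool", "body": {
  "rows": [
    {"tx":0.85,"ty":-0.37,"tz":-0.3,"ax":-0.14,"ay":0.09,"az":-0.67,"gripper":0.3},
    {"tx":0.87,"ty":-0.31,"tz":-0.3,"ax":-0.14,"ay":0.09,"az":-0.67,"gripper":0.3},
    {"tx":0.89,"ty":-0.25,"tz":-0.3,"ax":-0.14,"ay":0.09,"az":-0.67,"gripper":0.3},
    {"tx":0.91,"ty":-0.18,"tz":-0.3,"ax":-0.14,"ay":0.09,"az":-0.67,"gripper":0.3},
    {"tx":0.92,"ty":-0.11,"tz":-0.1,"ax":-0.14,"ay":0.09,"az":-0.67,"gripper":0.3},
    {"tx":0.93,"ty":-0.05,"tz":-0.1,"ax":-0.14,"ay":0.09,"az":-0.67,"gripper":0.3},
    {"tx":0.93,"ty":0.02,"tz":-0.1,"ax":-0.14,"ay":0.09,"az":-0.67,"gripper":0.3},
    {"tx":0.93,"ty":0.09,"tz":-0.1,"ax":-0.14,"ay":0.09,"az":-0.67,"gripper":0.3}
  ]
}}

```text
time: 0.82
eef_pos: [0.2967, -0.4076, 0.2397]
tcp_rot: [0.909, 0.412, 0.045, 0.052]
force: [-0.4, 0.2, 0.7]
width: 0.06
```

Request:
{"method": "servo_tool", "body": {
  "rows": [
    {"tx":0.92,"ty":0.15,"tz":-0.1,"ax":-0.14,"ay":0.09,"az":-0.67,"gripper":0.3},
    {"tx":0.91,"ty":0.22,"tz":-0.1,"ax":-0.14,"ay":0.09,"az":-0.67,"gripper":0.3},
    {"tx":0.89,"ty":0.28,"tz":-0.1,"ax":-0.14,"ay":0.09,"az":-0.67,"gripper":0.3},
    {"tx":0.87,"ty":0.35,"ax":-0.14,"ay":0.09,"az":-0.67,"gripper":0.3},
    {"tx":0.84,"ty":0.41,"ax":-0.14,"ay":0.09,"az":-0.67,"gripper":0.3},
    {"tx":0.81,"ty":0.47,"ax":-0.14,"ay":0.09,"az":-0.67,"gripper":0.3},
    {"tx":0.78,"ty":0.52,"ax":-0.14,"ay":0.09,"az":-0.67,"gripper":0.3},
    {"tx":0.74,"ty":0.57,"ax":-0.14,"ay":0.09,"az":-0.67,"gripper":0.3}
  ]
}}

```text
validation failed for argument at $.ro...
```

Request:
{"method": "servo_tool", "body": {
  "rows": [
    {"tx":0.7,"ty":0.63,"gripper":0.3},
    {"tx":0.7,"ty":0.63,"gripper":0.3},
    {"tx":0.7,"ty":0.63,"gripper":0.3},
    {"tx":0.7,"ty":0.63,"gripper":0.3},
    {"gripper":0.3},
    {"gripper":0.3}
  ]
}}

```text
validation failed for argument at $.ro...
```

```bash
python3 - <<'E'
from h import *
from station import arm,vision
import pickle
s=arm.sense();print(s["time"],s["eef_pos"],s["width"],s["joint_pos"].round(2))
R=Ro.from_quat(s["tcp_rot"]).as_matrix();print(R.round(3),pR(-.15,.26).round(3))
C=vision.get_calibration("wrist");pickle.dump(C,open("w1.pkl","wb"))
cv2.imwrite("pics/w1.png",vision.get_image("wrist")[:,:,::-1])
E
```

```text
0.8167 [ 0.29670768 -0.40759207  0.23965186] 0.05996162979444156 [-1.12 -0.12  1.49  0.09  1.66 -0.38]
[[ 0.657  0.743  0.125]
 [ 0.753 -0.656 -0.057]
 [ 0.039  0.132 -0.991]] [[ 0.149  0.956  0.254]
 [ 0.989 -0.144 -0.038]
 [ 0.     0.257 -0.966]]
```

View pics/w1.png

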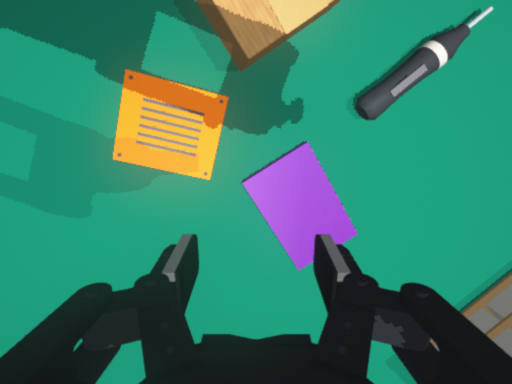

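The wrist view shows the arm partway: orange plate (170,125), purple plate (300,205), carton corner (240,60). The refused rows left out keys, so I'll fill in every key.

Request:
{"method": "servo_tool", "body": {
  "rows": [
    {"tx":0.92,"ty":0.15,"tz":-0.1,"ax":-0.14,"ay":0.09,"az":-0.67,"gripper":0.3},
    {"tx":0.91,"ty":0.22,"tz":-0.1,"ax":-0.14,"ay":0.09,"az":-0.67,"gripper":0.3},
    {"tx":0.89,"ty":0.28,"tz":-0.1,"ax":-0.14,"ay":0.09,"az":-0.67,"gripper":0.3},
    {"tx":0.87,"ty":0.35,"tz":0,"ax":-0.14,"ay":0.09,"az":-0.67,"gripper":0.3},
    {"tx":0.84,"ty":0.41,"tz":0,"ax":-0.14,"ay":0.09,"az":-0.67,"gripper":0.3},
    {"tx":0.81,"ty":0.47,"tz":0,"ax":-0.14,"ay":0.09,"az":-0.67,"gripper":0.3},
    {"tx":0.78,"ty":0.52,"tz":0,"ax":-0.14,"ay":0.09,"az":-0.67,"gripper":0.3},
    {"tx":0.74,"ty":0.57,"tz":0,"ax":-0.14,"ay":0.09,"az":-0.67,"gripper":0.3}
  ]
}}

```text
time: 1.53
eef_pos: [0.4389, -0.289, 0.2671]
tcp_rot: [0.753, 0.645, 0.086, 0.099]
force: [0.7, -0.1, 1.0]
width: 0.0597
```

Request:
{"method": "servo_tool", "body": {
  "rows": [
    {"tx":0.7,"ty":0.63,"tz":0,"ax":0,"ay":0,"az":0,"gripper":0.3},
    {"tx":0.7,"ty":0.63,"tz":0,"ax":0,"ay":0,"az":0,"gripper":0.3},
    {"tx":0.7,"ty":0.63,"tz":0,"ax":0,"ay":0,"az":0,"gripper":0.3},
    {"tx":0.7,"ty":0.63,"tz":0,"ax":0,"ay":0,"az":0,"gripper":0.3},
    {"tx":0,"ty":0,"tz":0,"ax":0,"ay":0,"az":0,"gripper":0.3},
    {"tx":0,"ty":0,"tz":0,"ax":0,"ay":0,"az":0,"gripper":0.3}
  ]
}}

```text
time: 2.03
eef_pos: [0.5096, -0.2296, 0.2837]
tcp_rot: [0.753, 0.645, 0.086, 0.099]
force: [-0.2, 0.3, -0.4]
width: 0.06
```

```bash
python3 - <<'E'
from h import *
from station import arm,vision
import pickle
s=arm.sense();print(s["time"],s["eef_pos"],s["width"],s["joint_pos"].round(2))
R=Ro.from_quat(s["tcp_rot"]).as_matrix();print(R.round(3),pR(-.15,.26).round(3))
C=vision.get_calibration("wrist");pickle.dump(C,open("w1.pkl","wb"))
cv2.imwrite("pics/w2.png",vision.get_image("wrist")[:,:,::-1])
E
```

```text
2.0333 [ 0.50960494 -0.2296372   0.28367088] 0.059962488339805685 [-0.6  -0.1   1.41  0.11  1.59 -0.43]
[[ 0.154  0.954  0.257]
 [ 0.988 -0.149 -0.039]
 [ 0.001  0.26  -0.966]] [[ 0.149  0.956  0.254]
 [ 0.989 -0.144 -0.038]
 [ 0.     0.257 -0.966]]
```

View pics/w2.png

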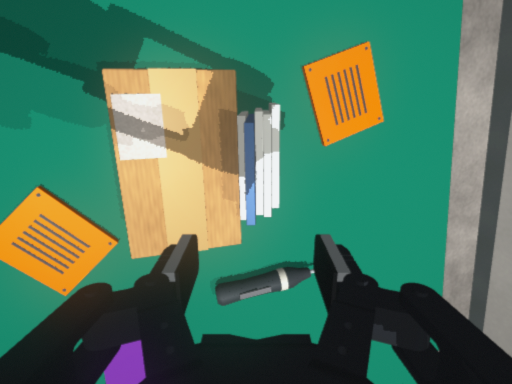

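The wrist view shows the carton at left (180,160) and the blue panel edge-on at (250,120)–(252,222). One white cover lies between it and the carton and three lie in front. I'll check it against the predicted geometry.

```bash
python3 - <<'E'
from h import *
from station import vision
import pickle
C=pickle.load(open("w1.pkl","rb"));im=cv2.imread("pics/w2.png")
T=vision.get_calibration("top");S=vision.get_calibration("side")
h=cv2.cvtColor(im,cv2.COLOR_BGR2HSV);m=cv2.inRange(h,(100,80,40),(125,255,255));m[:, :225]=0;m[:,275:]=0;m[:100]=0;m[240:]=0
c=max(cv2.findContours(m,cv2.RETR_EXTERNAL,cv2.CHAIN_APPROX_NONE)[0],key=cv2.contourArea)
r=cv2.minAreaRect(c);print(r,cv2.boxPoints(r).round(1).tolist())
for z in(.1645,.167): print(z,np.array([onz(C,*p,z) for p in cv2.boxPoints(r)]).round(4).tolist())
R=pR(-.15,.26);Y,X,Z=R[:,0],R[:,1],-R[:,2]
top=np.array([.534,-.233,.1655])
o=im.copy();O=[cv2.imread("pics/side0.png"),cv2.imread("pics/top0.png")]
for sx in(-1,1):
  for sy in(-1,1):
    p=top+X*.005*sx+Y*.055*sy
    print(sx,sy,p.round(4),proj(C,p).round(1),proj(S,p).round(1),proj(T,p).round(1))
cv2.imwrite("pics/w2c.png",cv2.resize(im[95:240,215:300],None,fx=5,fy=4,interpolation=cv2.INTER_CUBIC)[:600])
E
```

```text
((249.62045288085938, 169.04086303710938), (110.08268737792969, 8.889204025268555), 88.75463104248047) [[244.0, 114.0999984741211], [252.89999389648438, 113.9000015258789], [255.3000030517578, 224.0], [246.39999389648438, 224.1999969482422]]
0.1645 [[0.5396, -0.1724, 0.1645], [0.5484, -0.1737, 0.1645], [0.5327, -0.2898, 0.1645], [0.5229, -0.2874, 0.1645]]
0.167 [[0.5391, -0.1721, 0.167], [0.5478, -0.1734, 0.167], [0.5322, -0.2886, 0.167], [0.5225, -0.2862, 0.167]]
-1 -1 [ 0.521  -0.2867  0.1642] [244.5 223.9] [282.1 220.6] [348.1 176.6]
-1 1 [ 0.5374 -0.1779  0.1642] [242.7 120.2] [281.9 195.8] [313.5 171. ]
1 -1 [ 0.5306 -0.2881  0.1668] [253.7 223.8] [285.8 219.9] [348.7 173.5]
1 1 [ 0.547  -0.1793  0.1668] [252.9 120.2] [285.3 195.2] [314.1 167.9]
```

View pics/w2c.png

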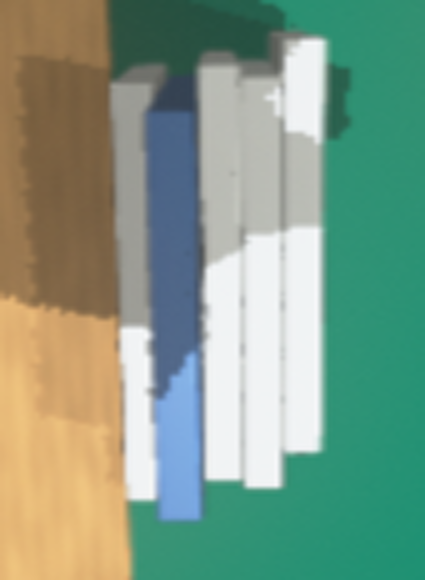

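Request:
{"method": "servo_tool", "body": {
  "rows": [
    {"tx":0.02,"ty":-0.22,"tz":0.8,"ax":0,"ay":0,"az":0,"gripper":0.3},
    {"tx":0,"ty":0,"tz":0.9,"ax":0,"ay":0,"az":0,"gripper":0.3},
    {"tx":0,"ty":0,"tz":0.9,"ax":0,"ay":0,"az":0,"gripper":0.3},
    {"tx":0,"ty":0,"tz":0.8,"ax":0,"ay":0,"az":0,"gripper":0.3},
    {"tx":0,"ty":0,"tz":0,"ax":0,"ay":0,"az":0,"gripper":0.3}
  ]
}}

```text
time: 2.5
eef_pos: [0.523, -0.2319, 0.1941]
tcp_rot: [0.755, 0.644, 0.084, 0.095]
force: [0.4, 0.0, -1.3]
width: 0.0593
```

```bash
python3 - <<'E'
from h import *
from station import arm,vision
s=arm.sense();print(s["time"],s["eef_pos"],s["width"])
R=Ro.from_quat(s["tcp_rot"]).as_matrix()
print("rem", R.T@(np.array([.5463,-.2346,.1249])-s["eef_pos"])/.025)
cv2.imwrite("pics/w3.png",vision.get_image("wrist")[:,:,::-1])
E
```

```text
2.5 [ 0.52303646 -0.23187218  0.19409829] 0.05927723485376094
rem [0.0233788  0.2098296  2.91456415]
```

View pics/w3.png

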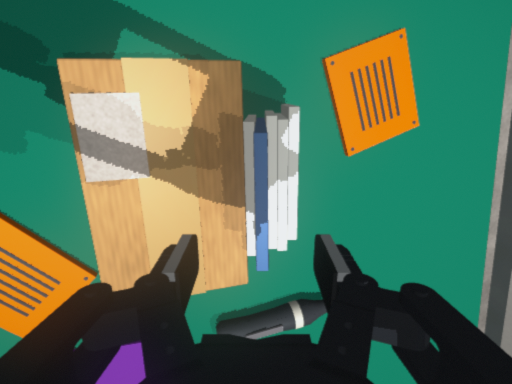

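The panel runs at u≈262 between the fingers, whose midline is at u≈256. That fits the 5 mm correction still to be made along +y.

Request:
{"method": "servo_tool", "body": {
  "rows": [
    {"tx":0.02,"ty":0.2,"tz":0.4,"ax":0,"ay":0,"az":0,"gripper":0.3},
    {"tx":0,"ty":0,"tz":0.7,"ax":0,"ay":0,"az":0,"gripper":0.3},
    {"tx":0,"ty":0,"tz":0.7,"ax":0,"ay":0,"az":0,"gripper":0.3},
    {"tx":0,"ty":0,"tz":0.7,"ax":0,"ay":0,"az":0,"gripper":0.3},
    {"tx":0,"ty":0,"tz":0.3,"ax":0,"ay":0,"az":0,"gripper":0.3},
    {"tx":0,"ty":0,"tz":0,"ax":0,"ay":0,"az":0,"gripper":0.3},
    {"tx":0,"ty":0,"tz":0,"ax":0,"ay":0,"az":0,"gripper":0.3}
  ]
}}

```text
time: 3.13
eef_pos: [0.5495, -0.2357, 0.1353]
tcp_rot: [0.754, 0.644, 0.086, 0.1]
force: [1.1, -0.1, 0.8]
width: 0.0602
```

```bash
python3 - <<'E'
from h import *
from station import arm,vision
s=arm.sense();print(s["time"],s["eef_pos"],s["width"],s["force"])
R=Ro.from_quat(s["tcp_rot"]).as_matrix();print(R.round(3))
print("rem", R.T@(np.array([.5463,-.2346,.1249])-s["eef_pos"])/.025)
w=vision.get_image("wrist")[:,:,::-1];d=vision.get_image("side")[130:300,170:340,::-1]
cv2.imwrite("pics/w4.png",np.hstack([cv2.resize(w,(400,300)),cv2.resize(d,(300,300))]))
E
```

```text
3.1333 [ 0.54947692 -0.23572701  0.13529953] 0.06016667936112585 [ 1.09064003 -0.10749372  0.82419721]
[[ 0.156  0.953  0.259]
 [ 0.988 -0.151 -0.04 ]
 [ 0.001  0.262 -0.965]]
rem [ 0.02424754 -0.23708849  0.36663627]
```

View pics/w4.png

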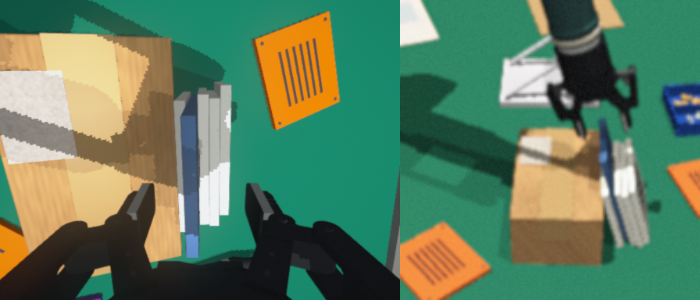

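The panel lies left of the finger midline, which agrees with the remaining −0.24 in y. I'll correct that, then close.

Request:
{"method": "servo_tool", "body": {
  "rows": [
    {"tx":0,"ty":-0.24,"tz":0,"ax":0,"ay":0,"az":0,"gripper":0.3},
    {"tx":0,"ty":0,"tz":0.35,"ax":0,"ay":0,"az":0,"gripper":0.3},
    {"tx":0,"ty":0,"tz":0,"ax":0,"ay":0,"az":0,"gripper":0.3},
    {"tx":0,"ty":0,"tz":0,"ax":0,"ay":0,"az":0,"gripper":0.3}
  ]
}}

```text
time: 3.57
eef_pos: [0.5451, -0.2344, 0.1235]
tcp_rot: [0.754, 0.644, 0.086, 0.099]
force: [0.1, 0.3, -0.6]
width: 0.0602
```

```bash
python3 - <<'E'
from h import *
from station import arm,vision
s=arm.sense();print(s["time"],s["eef_pos"],s["width"],s["force"])
R=Ro.from_quat(s["tcp_rot"]).as_matrix();print(R.round(3))
print("rem", R.T@(np.array([.5463,-.2346,.1249])-s["eef_pos"])/.025)
w=vision.get_image("wrist")[:,:,::-1]
cv2.imwrite("pics/w5.png",w)
E
```

```text
3.5667 [ 0.54508574 -0.23444961  0.12351273] 0.060193386963336565 [ 0.12300375  0.34465123 -0.63259135]
[[ 0.156  0.954  0.257]
 [ 0.988 -0.151 -0.038]
 [ 0.002  0.26  -0.966]]
rem [ 0.00174395  0.06166563 -0.04085101]
```

View pics/w5.png

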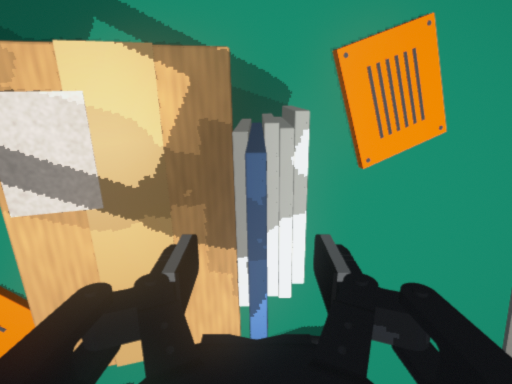

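The panel is centred between the pads (u≈258 against 255). Closing now.

Request:
{"method": "servo_tool", "body": {
  "newtons": 45,
  "rows": [
    {"tx":0,"ty":0.05,"tz":0,"ax":0,"ay":0,"az":0,"gripper":0.5},
    {"tx":0,"ty":0,"tz":0,"ax":0,"ay":0,"az":0,"gripper":0.65},
    {"tx":0,"ty":0,"tz":0,"ax":0,"ay":0,"az":0,"gripper":0.75},
    {"tx":0,"ty":0,"tz":0,"ax":0,"ay":0,"az":0,"gripper":0.85},
    {"tx":0,"ty":0,"tz":0,"ax":0,"ay":0,"az":0,"gripper":1},
    {"tx":0,"ty":0,"tz":0,"ax":0,"ay":0,"az":0,"gripper":1},
    {"tx":0,"ty":0,"tz":0,"ax":0,"ay":0,"az":0,"gripper":1},
    {"tx":0,"ty":0,"tz":0,"ax":0,"ay":0,"az":0,"gripper":1}
  ]
}}

```text
time: 4.28
eef_pos: [0.5468, -0.2349, 0.1248]
tcp_rot: [0.754, 0.644, 0.086, 0.1]
force: [-0.2, -0.1, 0.4]
width: 0.0084
```

```bash
python3 - <<'E'
from h import *
from station import arm,vision
s=arm.sense();print(s["time"],s["eef_pos"],s["width"],s["force"],s["moment"])
w=vision.get_image("wrist")[:,:,::-1];d=vision.get_image("side")[130:300,170:340,::-1]
cv2.imwrite("pics/w6.png",np.hstack([cv2.resize(w,(400,300)),cv2.resize(d,(300,300))]))
E
```

```text
4.2833 [ 0.54680856 -0.23490476  0.12483803] 0.008417812678932567 [-0.24706657 -0.08047768  0.44380069] [0.08119918 0.23350361 0.0929598 ]
```

View pics/w6.png

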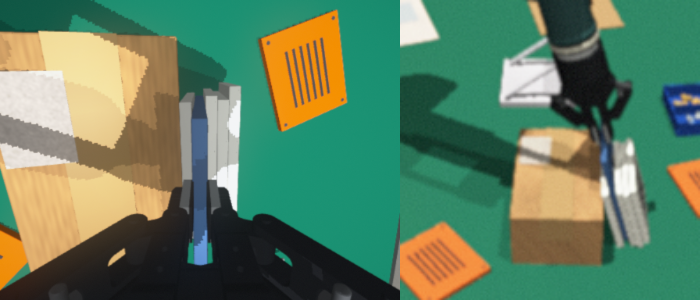

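Gripped at 8.4 mm opening with little side force. Drawing slowly along the panel.

Request:
{"method": "servo_tool", "body": {
  "rows": [
    {"tx":0,"ty":0,"tz":-0.15,"ax":0,"ay":0,"az":0,"gripper":1},
    {"tx":0,"ty":0,"tz":-0.25,"ax":0,"ay":0,"az":0,"gripper":1},
    {"tx":0,"ty":0,"tz":-0.25,"ax":0,"ay":0,"az":0,"gripper":1},
    {"tx":0,"ty":0,"tz":-0.25,"ax":0,"ay":0,"az":0,"gripper":1},
    {"tx":0,"ty":0,"tz":-0.25,"ax":0,"ay":0,"az":0,"gripper":1},
    {"tx":0,"ty":0,"tz":-0.25,"ax":0,"ay":0,"az":0,"gripper":1}
  ]
}}

```text
time: 4.88
eef_pos: [0.5375, -0.2336, 0.1592]
tcp_rot: [0.754, 0.644, 0.086, 0.1]
force: [-0.6, 0.2, -2.0]
width: 0.0084
```

```bash
python3 - <<'E'
from h import *
from station import arm,vision
s=arm.sense();print(s["time"],s["eef_pos"],s["width"],s["force"],s["moment"])
R=Ro.from_quat(s["tcp_rot"]).as_matrix();print(R.round(3), R.T@(s["eef_pos"]-np.array([.5468,-.2349,.1248])))
w=vision.get_image("wrist")[:,:,::-1];d=vision.get_image("side")[130:300,170:340,::-1]
cv2.imwrite("pics/w7.png",np.hstack([cv2.resize(w,(400,300)),cv2.resize(d,(300,300))]))
E
```

```text
4.8833 [ 0.53746214 -0.23357531  0.15917394] 0.008365053955173063 [-0.55622045  0.18611325 -1.99513197] [0.05665569 0.21775298 0.01342886]
[[ 0.156  0.953  0.258]
 [ 0.988 -0.151 -0.039]
 [ 0.001  0.261 -0.965]] [-9.53097665e-05 -1.20688365e-04 -3.56439935e-02]
```

View pics/w7.png

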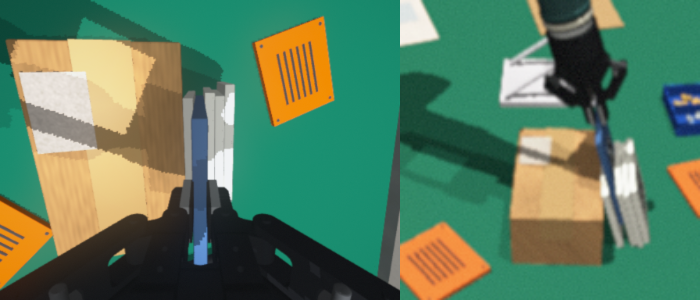

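The panel is rising while the covers stay in place. Continuing.

Request:
{"method": "servo_tool", "body": {
  "rows": [
    {"tx":0,"ty":0,"tz":-0.3,"ax":0,"ay":0,"az":0,"gripper":1},
    {"tx":0,"ty":0,"tz":-0.3,"ax":0,"ay":0,"az":0,"gripper":1},
    {"tx":0,"ty":0,"tz":-0.3,"ax":0,"ay":0,"az":0,"gripper":1},
    {"tx":0,"ty":0,"tz":-0.3,"ax":0,"ay":0,"az":0,"gripper":1},
    {"tx":0,"ty":0,"tz":-0.3,"ax":0,"ay":0,"az":0,"gripper":1},
    {"tx":0,"ty":0,"tz":-0.3,"ax":0,"ay":0,"az":0,"gripper":1},
    {"tx":0,"ty":0,"tz":-0.3,"ax":0,"ay":0,"az":0,"gripper":1},
    {"tx":0,"ty":0,"tz":-0.3,"ax":0,"ay":0,"az":0,"gripper":1}
  ]
}}

```text
time: 5.65
eef_pos: [0.5221, -0.2312, 0.2172]
tcp_rot: [0.754, 0.644, 0.086, 0.1]
force: [-0.1, -0.9, -2.5]
width: 0.0081
```

```bash
python3 - <<'E'
from h import *
from station import arm,vision
s=arm.sense();print(s["time"],s["eef_pos"],s["width"],s["force"],s["moment"])
R=Ro.from_quat(s["tcp_rot"]).as_matrix();print(R.T@(s["eef_pos"]-np.array([.5468,-.2349,.1248])))
w=vision.get_image("wrist")[:,:,::-1];d=vision.get_image("side")[130:300,170:340,::-1]
cv2.imwrite("pics/w8.png",np.hstack([cv2.resize(w,(400,300)),cv2.resize(d,(300,300))]))
E
```

```text
5.65 [ 0.52205971 -0.23118836  0.21719026] 0.008053616031163117 [-0.1001368  -0.88788269 -2.46425345] [0.00765398 0.16199279 0.04098592]
[-4.40977774e-05  2.03539707e-05 -9.57173785e-02]
```

View pics/w8.png

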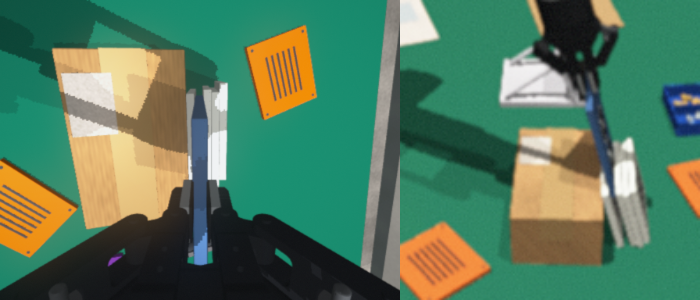

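Request:
{"method": "servo_tool", "body": {
  "rows": [
    {"tx":0,"ty":0,"tz":-0.25,"ax":0,"ay":0,"az":0,"gripper":1},
    {"tx":0,"ty":0,"tz":-0.25,"ax":0,"ay":0,"az":0,"gripper":1},
    {"tx":0,"ty":0,"tz":-0.25,"ax":0,"ay":0,"az":0,"gripper":1},
    {"tx":0,"ty":0,"tz":-0.25,"ax":0,"ay":0,"az":0,"gripper":1},
    {"tx":0,"ty":0,"tz":-0.4,"ax":0,"ay":0,"az":0,"gripper":1},
    {"tx":0,"ty":0,"tz":-0.6,"ax":0,"ay":0,"az":0,"gripper":1},
    {"tx":0,"ty":0,"tz":-0.7,"ax":0,"ay":0,"az":0,"gripper":1},
    {"tx":0,"ty":0,"tz":-0.7,"ax":0,"ay":0,"az":0,"gripper":1}
  ]
}}

```text
time: 6.42
eef_pos: [0.4998, -0.2277, 0.2996]
tcp_rot: [0.754, 0.644, 0.086, 0.1]
force: [0.4, 0.2, -1.8]
width: 0.008
```

```bash
python3 - <<'E'
from h import *
from station import arm,vision
s=arm.sense();print(s["time"],s["eef_pos"],s["width"],s["force"],s["moment"],s["joint_pos"].round(2))
w=vision.get_image("wrist")[:,:,::-1];d=vision.get_image("side")[130:300,170:340,::-1]
cv2.imwrite("pics/w9.png",np.hstack([cv2.resize(w,(400,300)),cv2.resize(d,(300,300))]))
# viewpoint near the rest: camera sees rest
Rt=pR(-.115,.26)
plan(s["eef_pos"],s["tcp_rot"],[.53,.09,.31],Rt,14,10)
E
```

```text
6.4167 [ 0.49977527 -0.22773321  0.29956925] 0.007976179017704888 [ 0.4463166   0.21917106 -1.79726925] [0.03183008 0.16277264 0.07814284] [-0.61 -0.11  1.39  0.12  1.63 -0.43]
0 [ 0.91 -0.05 -0.04] [ 0.    0.01 -0.04]
1 [ 0.91 -0.04 -0.04] [ 0.    0.01 -0.04]
2 [ 0.91 -0.04 -0.04] [ 0.    0.01 -0.04]
3 [ 0.91 -0.04 -0.04] [ 0.    0.01 -0.04]
4 [ 0.91 -0.03 -0.04] [ 0.    0.01 -0.04]
5 [ 0.91 -0.03 -0.04] [ 0.    0.01 -0.04]
6 [ 0.91 -0.02 -0.04] [ 0.    0.01 -0.04]
7 [ 0.91 -0.02 -0.04] [ 0.    0.01 -0.04]
8 [ 0.91 -0.02 -0.04] [ 0.    0.01 -0.04]
9 [ 0.91 -0.01 -0.03] [ 0.    0.01 -0.04]
10 [ 0.91 -0.01 -0.03] [0. 0. 0.]
11 [ 0.91 -0.01 -0.03] [0. 0. 0.]
12 [ 0.91 -0.01 -0.03] [0. 0. 0.]
13 [ 0.91 -0.01 -0.03] [0. 0. 0.]
```

View pics/w9.png

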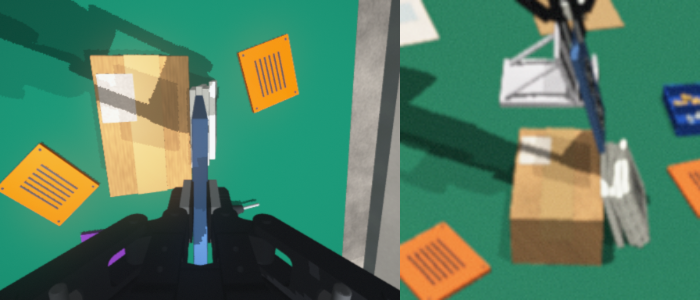

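The covers still lean together and the panel is clear of them. Moving over the rest.

Request:
{"method": "servo_tool", "body": {
  "rows": [
    {"tx":0.5,"ty":-0.04,"tz":-0.04,"ax":0,"ay":0.01,"az":-0.04,"gripper":1},
    {"tx":0.9,"ty":-0.04,"tz":-0.04,"ax":0,"ay":0.01,"az":-0.04,"gripper":1},
    {"tx":0.9,"ty":-0.04,"tz":-0.04,"ax":0,"ay":0.01,"az":-0.04,"gripper":1},
    {"tx":0.9,"ty":-0.04,"tz":-0.04,"ax":0,"ay":0.01,"az":-0.04,"gripper":1},
    {"tx":0.9,"ty":-0.04,"tz":-0.04,"ax":0,"ay":0.01,"az":-0.04,"gripper":1},
    {"tx":0.9,"ty":-0.03,"tz":-0.04,"ax":0,"ay":0.01,"az":-0.04,"gripper":1},
    {"tx":0.9,"ty":-0.03,"tz":-0.04,"ax":0,"ay":0.01,"az":-0.04,"gripper":1},
    {"tx":0.9,"ty":-0.03,"tz":-0.04,"ax":0,"ay":0.01,"az":-0.04,"gripper":1}
  ]
}}

```text
time: 7.18
eef_pos: [0.5143, -0.056, 0.3025]
tcp_rot: [0.742, 0.657, 0.087, 0.097]
force: [0.5, 0.8, -1.2]
width: 0.0083
```

Request:
{"method": "servo_tool", "body": {
  "rows": [
    {"tx":0.9,"ty":-0.02,"tz":-0.04,"ax":0,"ay":0.01,"az":-0.04,"gripper":1},
    {"tx":0.9,"ty":-0.02,"tz":-0.04,"ax":0,"ay":0.01,"az":-0.04,"gripper":1},
    {"tx":0.9,"ty":-0.02,"tz":-0.04,"ax":0,"ay":0,"az":0,"gripper":1},
    {"tx":0.9,"ty":-0.01,"tz":-0.04,"ax":0,"ay":0,"az":0,"gripper":1},
    {"tx":0.9,"ty":-0.01,"tz":-0.04,"ax":0,"ay":0,"az":0,"gripper":1},
    {"tx":0.5,"ty":-0.01,"tz":-0.04,"ax":0,"ay":0,"az":0,"gripper":1},
    {"tx":0,"ty":0,"tz":0,"ax":0,"ay":0,"az":0,"gripper":1},
    {"tx":0,"ty":0,"tz":0,"ax":0,"ay":0,"az":0,"gripper":1}
  ]
}}

```text
time: 7.85
eef_pos: [0.525, 0.0675, 0.3081]
tcp_rot: [0.739, 0.661, 0.087, 0.097]
force: [0.1, 0.1, -1.8]
width: 0.0084
```

```bash
python3 - <<'E'
from h import *
from station import arm,vision
import pickle
s=arm.sense();print(s["time"],s["eef_pos"],s["width"],s["force"],s["moment"],s["joint_pos"].round(2))
print(Ro.from_quat(s["tcp_rot"]).as_matrix().round(3))
C=vision.get_calibration("wrist");pickle.dump(C,open("w2.pkl","wb"))
cv2.imwrite("pics/w10.png",vision.get_image("wrist")[:,:,::-1])
cv2.imwrite("pics/s10.png",vision.get_image("side")[:,:,::-1])
E
```

```text
7.85 [0.52495617 0.06752399 0.30806531] 0.00839239704297496 [ 0.08536285  0.07888602 -1.80625575] [ 0.02638951  0.17905763 -0.01132648] [ 0.05 -0.16  1.41 -0.04  1.63  0.15]
[[ 0.11   0.96   0.257]
 [ 0.994 -0.107 -0.028]
 [ 0.     0.259 -0.966]]
```

View pics/w10.png

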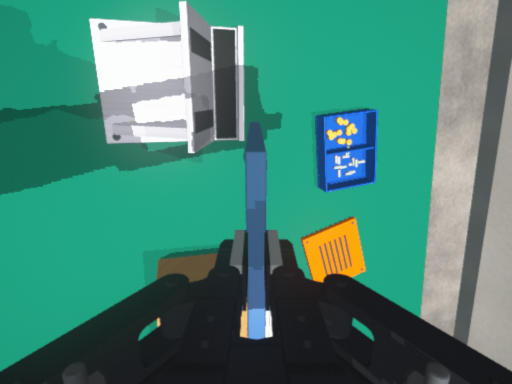

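View pics/s10.png

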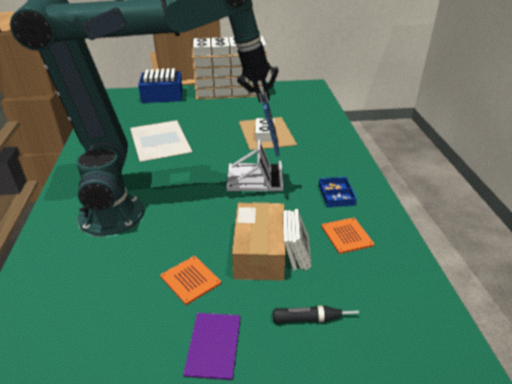

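The wrist view shows the rest clearly: base corners at (93,20) and (108,140), plate top edge (183,4)–(190,151), lip (240,27)–(240,139). Enlarging it.

```bash
python3 - <<'E'
import cv2
im=cv2.imread("pics/w10.png")
cv2.imwrite("pics/w10c.png",cv2.resize(im[0:160,80:260],None,fx=4.4,fy=3.75,interpolation=cv2.INTER_CUBIC))
E
```

```text
(no output)
```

View pics/w10c.png

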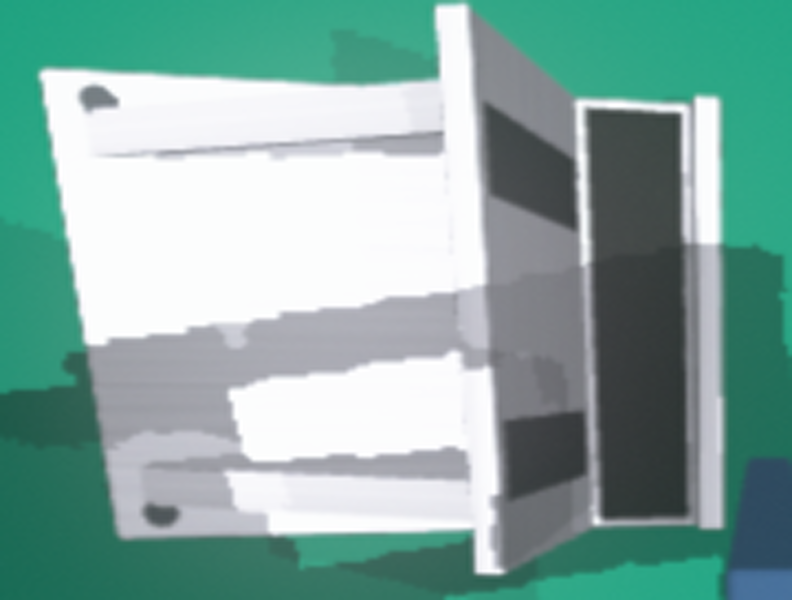

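```bash
python3 - <<'E'
from h import *
from station import vision
import pickle
C=pickle.load(open("w2.pkl","rb"));T=vision.get_calibration("top");S=vision.get_calibration("side")
f=lambda x,y:(80+x/4.4,y/3.75)
def L(n,a,b,z):
    A=onz(C,*f(*a),z);B=onz(C,*f(*b),z);d=A-B;m=(A+B)/2
    print(n,A.round(4),B.round(4),"len",np.linalg.norm(d).round(4),"mid",m.round(4),"psi",round(float(np.arctan2(-d[0],d[1])),3));return m
L("seat",(576,100),(592,525),.014)
L("lip in",(694,97),(700,525),.026);L("lip out",(720,98),(722,527),.026)
L("platetop",(468,6),(503,573),.119);L("base rear",(41,70),(120,540),.012);L("base rear",(41,70),(120,540),.004)
psi=-.11;X=np.array([np.cos(psi),np.sin(psi),0]);Y=np.array([-np.sin(psi),np.cos(psi),0])
E
```

```text
seat [0.5581 0.2365 0.014 ] [0.5393 0.0796 0.014 ] len 0.158 mid [0.5487 0.158  0.014 ] psi -0.12
lip in [0.5938 0.233  0.026 ] [0.5755 0.0758 0.026 ] len 0.1582 mid [0.5847 0.1544 0.026 ] psi -0.116
lip out [0.6022 0.2322 0.026 ] [0.5833 0.0738 0.026 ] len 0.1595 mid [0.5927 0.153  0.026 ] psi -0.119
platetop [0.5205 0.2412 0.119 ] [0.5015 0.0834 0.119 ] len 0.1589 mid [0.511  0.1623 0.119 ] psi -0.119
base rear [0.4047 0.2549 0.012 ] [0.3865 0.096  0.012 ] len 0.16 mid [0.3956 0.1755 0.012 ] psi -0.114
base rear [0.4032 0.2568 0.004 ] [0.3847 0.0951 0.004 ] len 0.1628 mid [0.394  0.1759 0.004 ] psi -0.114
```

The lengths agree with the given sizes: plate top to foot 38 mm, lip 36 mm ahead of the foot, width about 160. That puts the seat at (0.549, 0.158, 0.014), yaw −0.117. Planning the placement.

```bash
cat >> h.py <<'E'
RT=pR(-.117,.35)
SX=np.array([np.cos(-.117),np.sin(-.117),0]);SZ=np.array([0,0,1.])
FLUSH=np.array([.5487,.158,.014])+RT[:,1]*.005-RT[:,2]*.128
def show(n,dx,dz):
    from station import arm
    s=arm.sense();tgt=FLUSH+SX*dx+SZ*dz
    print("t",s["time"],s["eef_pos"].round(4),"w",s["width"],"F",s["force"].round(2),"M",s["moment"].round(2));print("target",tgt.round(4))
    R=Ro.from_quat(s["tcp_rot"]).as_matrix();e=s["eef_pos"]-FLUSH
    print("now rel flush: x %.4f y %.4f z %.4f"%(e@SX,e@np.cross(SZ,SX),e[2]), "rot err units",(Ro.from_matrix(R.T@RT).as_rotvec()/np.radians(6)).round(3))
    if n: plan(s["eef_pos"],s["tcp_rot"],tgt,RT,n)
E
python3 - <<'E'
from h import *
print(FLUSH); show(6,.012,.155)
E
```

```text
[0.5097739  0.16257525 0.1359542 ]
t 7.95 [0.5252 0.0661 0.3086] w 0.008366901372418085 F [-0.23 -0.5  -0.79] M [-0.04  0.19 -0.03]
target [0.5217 0.1612 0.291 ]
now rel flush: x 0.0266 y -0.0940 z 0.1727 rot err units [-0.835 -0.013  0.034]
0 [ 0.63 -0.12  0.09] [-0.14 -0.    0.01]
1 [ 0.63 -0.12  0.09] [-0.14 -0.    0.01]
2 [ 0.63 -0.13  0.09] [-0.14 -0.    0.01]
3 [ 0.63 -0.13  0.08] [-0.14 -0.    0.01]
4 [ 0.63 -0.13  0.08] [-0.14 -0.    0.01]
5 [ 0.63 -0.13  0.08] [-0.14 -0.    0.01]
```

Request:
{"method": "servo_tool", "body": {
  "rows": [
    {"tx":0.63,"ty":-0.12,"tz":0.09,"ax":-0.14,"ay":0,"az":0.01,"gripper":1},
    {"tx":0.63,"ty":-0.12,"tz":0.09,"ax":-0.14,"ay":0,"az":0.01,"gripper":1},
    {"tx":0.63,"ty":-0.13,"tz":0.09,"ax":-0.14,"ay":0,"az":0.01,"gripper":1},
    {"tx":0.63,"ty":-0.13,"tz":0.08,"ax":-0.14,"ay":0,"az":0.01,"gripper":1},
    {"tx":0.63,"ty":-0.13,"tz":0.08,"ax":-0.14,"ay":0,"az":0.01,"gripper":1},
    {"tx":0.63,"ty":-0.13,"tz":0.08,"ax":-0.14,"ay":0,"az":0.01,"gripper":1},
    {"tx":0,"ty":0,"tz":0,"ax":0,"ay":0,"az":0,"gripper":1},
    {"tx":0,"ty":0,"tz":0,"ax":0,"ay":0,"az":0,"gripper":1}
  ]
}}

```text
time: 8.62
eef_pos: [0.5219, 0.1615, 0.2913]
tcp_rot: [0.736, 0.654, 0.117, 0.13]
force: [0.0, -0.5, -1.5]
width: 0.0084
```

```bash
python3 - <<'E'
from h import *
from station import vision
show(8,.012,.06)
cv2.imwrite("pics/w11.png",vision.get_image("wrist")[:,:,::-1])
E
```

```text
t 8.6167 [0.5219 0.1615 0.2913] w 0.008390932790372393 F [ 0.04 -0.51 -1.47] M [ 0.02  0.26 -0.03]
target [0.5217 0.1612 0.196 ]
now rel flush: x 0.0122 y 0.0003 z 0.1553 rot err units [ 0.01  -0.009 -0.023]
0 [-0.   -0.16  0.45] [ 0. -0. -0.]
1 [-0.   -0.16  0.45] [ 0. -0. -0.]
2 [-0.   -0.16  0.45] [ 0. -0. -0.]
3 [-0.   -0.16  0.45] [ 0. -0. -0.]
4 [-0.   -0.16  0.45] [ 0. -0. -0.]
5 [-0.   -0.16  0.45] [ 0. -0. -0.]
6 [-0.   -0.16  0.45] [ 0. -0. -0.]
7 [-0.   -0.16  0.45] [ 0. -0. -0.]
```

View pics/w11.png

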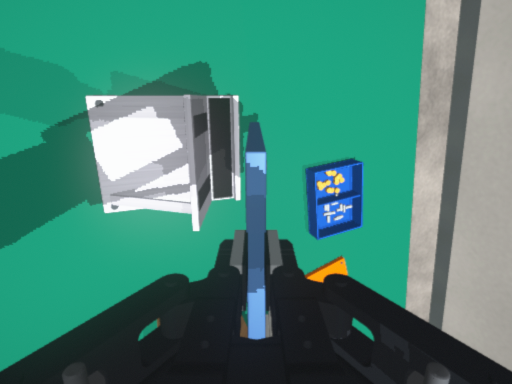

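The panel hangs parallel to the plate, ahead of it. Lowering vertically.

Request:
{"method": "servo_tool", "body": {
  "rows": [
    {"tx":0,"ty":-0.16,"tz":0.45,"ax":0,"ay":0,"az":0,"gripper":1},
    {"tx":0,"ty":-0.16,"tz":0.45,"ax":0,"ay":0,"az":0,"gripper":1},
    {"tx":0,"ty":-0.16,"tz":0.45,"ax":0,"ay":0,"az":0,"gripper":1},
    {"tx":0,"ty":-0.16,"tz":0.45,"ax":0,"ay":0,"az":0,"gripper":1},
    {"tx":0,"ty":-0.16,"tz":0.45,"ax":0,"ay":0,"az":0,"gripper":1},
    {"tx":0,"ty":-0.16,"tz":0.45,"ax":0,"ay":0,"az":0,"gripper":1},
    {"tx":0,"ty":-0.16,"tz":0.45,"ax":0,"ay":0,"az":0,"gripper":1},
    {"tx":0,"ty":-0.16,"tz":0.45,"ax":0,"ay":0,"az":0,"gripper":1}
  ]
}}

```text
time: 9.33
eef_pos: [0.5233, 0.162, 0.195]
tcp_rot: [0.737, 0.653, 0.117, 0.13]
force: [-0.6, -0.2, -1.9]
width: 0.0084
```

Request:
{"method": "servo_tool", "body": {
  "rows": [
    {"tx":0,"ty":0,"tz":0,"ax":0,"ay":0,"az":0,"gripper":1},
    {"tx":0,"ty":0,"tz":0,"ax":0,"ay":0,"az":0,"gripper":1}
  ]
}}

```text
time: 9.5
eef_pos: [0.5229, 0.1619, 0.1952]
tcp_rot: [0.737, 0.654, 0.116, 0.13]
force: [-0.1, -0.9, -1.2]
width: 0.0083
```

```bash
python3 - <<'E'
from h import *
from station import vision
show(6,.012,.010)
w=vision.get_image("wrist")[:,:,::-1];d=vision.get_image("side")[80:210,190:320,::-1]
cv2.imwrite("pics/w12.png",np.hstack([cv2.resize(w,(400,400)),cv2.resize(d,(400,400))]))
E
```

```text
t 9.5 [0.5229 0.1619 0.1952] w 0.008299072236180581 F [-0.11 -0.87 -1.19] M [ 0.02  0.27 -0.03]
target [0.5217 0.1612 0.146 ]
now rel flush: x 0.0131 y 0.0009 z 0.0593 rot err units [ 0.005 -0.01  -0.024]
0 [-0.01 -0.12  0.31] [ 0. -0. -0.]
1 [-0.01 -0.12  0.31] [ 0. -0. -0.]
2 [-0.01 -0.12  0.31] [ 0. -0. -0.]
3 [-0.01 -0.12  0.31] [ 0. -0. -0.]
4 [-0.01 -0.12  0.31] [ 0. -0. -0.]
5 [-0.01 -0.12  0.31] [ 0. -0. -0.]
```

View pics/w12.png

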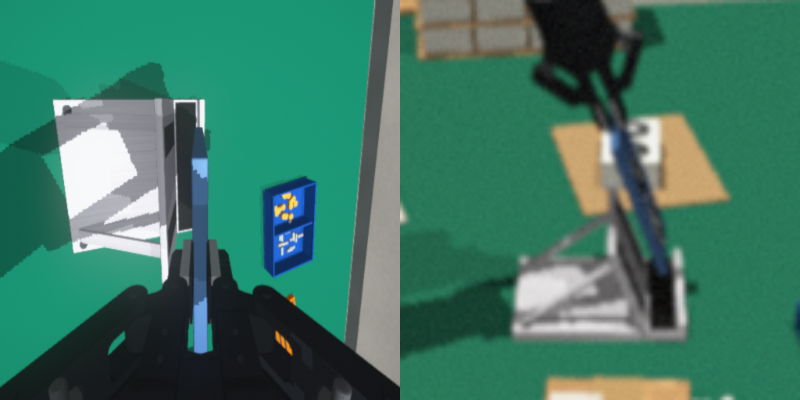

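The panel is ahead of the plate and above the ledge. Lowering on.

Request:
{"method": "servo_tool", "body": {
  "rows": [
    {"tx":0,"ty":-0.12,"tz":0.31,"ax":0,"ay":0,"az":0,"gripper":1},
    {"tx":0,"ty":-0.12,"tz":0.31,"ax":0,"ay":0,"az":0,"gripper":1},
    {"tx":0,"ty":-0.12,"tz":0.31,"ax":0,"ay":0,"az":0,"gripper":1},
    {"tx":0,"ty":-0.12,"tz":0.31,"ax":0,"ay":0,"az":0,"gripper":1},
    {"tx":0,"ty":-0.12,"tz":0.31,"ax":0,"ay":0,"az":0,"gripper":1},
    {"tx":0,"ty":-0.12,"tz":0.31,"ax":0,"ay":0,"az":0,"gripper":1},
    {"tx":0,"ty":0,"tz":0,"ax":0,"ay":0,"az":0,"gripper":1}
  ]
}}

```text
time: 10.18
eef_pos: [0.5209, 0.1618, 0.1433]
tcp_rot: [0.737, 0.654, 0.115, 0.129]
force: [-0.3, 0.4, -2.8]
width: 0.0082
```

```bash
python3 - <<'E'
from h import *
from station import vision
show(4,.012,.0)
w=vision.get_image("wrist")[60:260,50:310,::-1];d=vision.get_image("side")[80:210,190:320,::-1]
cv2.imwrite("pics/w13.png",np.hstack([cv2.resize(w,(400,400)),cv2.resize(d,(400,400),interpolation=cv2.INTER_CUBIC)]))
E
```

```text
t 10.1833 [0.5209 0.1618 0.1433] w 0.008222419748740118 F [-0.32  0.42 -2.76] M [0.03 0.31 0.  ]
target [0.5217 0.1612 0.136 ]
now rel flush: x 0.0112 y 0.0005 z 0.0073 rot err units [-0.024 -0.    -0.022]
0 [-0.01 -0.02  0.07] [-0.01 -0.   -0.01]
1 [-0.01 -0.02  0.07] [-0.01 -0.   -0.01]
2 [-0.01 -0.02  0.07] [-0.01 -0.   -0.01]
3 [-0.01 -0.02  0.07] [-0.01 -0.   -0.01]
```

View pics/w13.png

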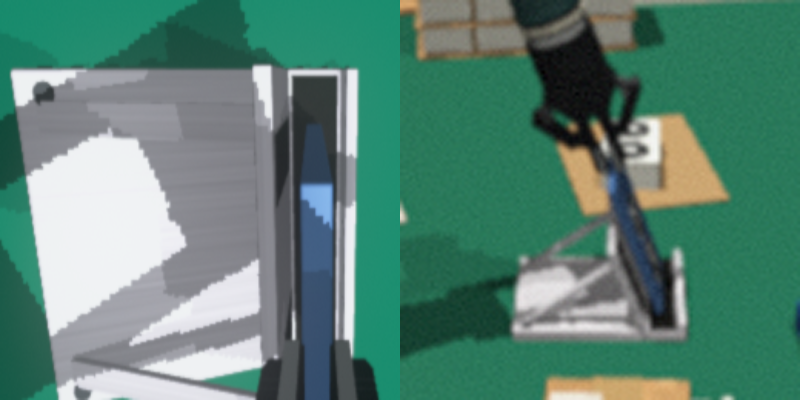

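The foot is over the ledge, between the plate and the lip. Creeping down to contact.

Request:
{"method": "servo_tool", "body": {
  "rows": [
    {"tx":0,"ty":-0.02,"tz":0.07,"ax":0,"ay":0,"az":0,"gripper":1},
    {"tx":0,"ty":-0.02,"tz":0.07,"ax":0,"ay":0,"az":0,"gripper":1},
    {"tx":0,"ty":-0.02,"tz":0.07,"ax":0,"ay":0,"az":0,"gripper":1},
    {"tx":0,"ty":0,"tz":0,"ax":0,"ay":0,"az":0,"gripper":1},
    {"tx":0,"ty":0,"tz":0,"ax":0,"ay":0,"az":0,"gripper":1}
  ]
}}

```text
time: 10.7
eef_pos: [0.523, 0.1622, 0.1413]
tcp_rot: [0.737, 0.653, 0.117, 0.13]
force: [-0.7, 0.6, -1.9]
width: 0.0083
```

Request:
{"method": "servo_tool", "body": {
  "rows": [
    {"tx":0,"ty":-0.02,"tz":0.06,"ax":0,"ay":0,"az":0,"gripper":1},
    {"tx":0,"ty":0,"tz":0,"ax":0,"ay":0,"az":0,"gripper":1},
    {"tx":0,"ty":0,"tz":0,"ax":0,"ay":0,"az":0,"gripper":1}
  ]
}}

```text
time: 10.95
eef_pos: [0.523, 0.1622, 0.1395]
tcp_rot: [0.737, 0.653, 0.117, 0.13]
force: [-0.3, 0.3, -0.8]
width: 0.0082
```

```bash
python3 - <<'E'
from h import *
from station import vision
show(0,.012,.0)
E
```

```text
t 10.95 [0.523  0.1622 0.1395] w 0.008199890824623295 F [-0.25  0.32 -0.84] M [0.02 0.29 0.03]
target [0.5217 0.1612 0.136 ]
now rel flush: x 0.0132 y 0.0011 z 0.0036 rot err units [ 0.021 -0.017 -0.028]
```

Request:
{"method": "servo_tool", "body": {
  "rows": [
    {"tx":0,"ty":-0.02,"tz":0.06,"ax":0,"ay":0,"az":0,"gripper":1},
    {"tx":0,"ty":0,"tz":0,"ax":0,"ay":0,"az":0,"gripper":1},
    {"tx":0,"ty":0,"tz":0,"ax":0,"ay":0,"az":0,"gripper":1}
  ]
}}

```text
time: 11.2
eef_pos: [0.523, 0.1622, 0.1379]
tcp_rot: [0.737, 0.653, 0.117, 0.13]
force: [0.6, -0.2, -1.8]
width: 0.0088
```

Request:
{"method": "servo_tool", "body": {
  "rows": [
    {"tx":0,"ty":-0.02,"tz":0.06,"ax":0,"ay":0,"az":0,"gripper":1},
    {"tx":0,"ty":0,"tz":0,"ax":0,"ay":0,"az":0,"gripper":1},
    {"tx":0,"ty":0,"tz":0,"ax":0,"ay":0,"az":0,"gripper":1}
  ]
}}

```text
time: 11.45
eef_pos: [0.5231, 0.1622, 0.1364]
tcp_rot: [0.737, 0.653, 0.117, 0.13]
force: [-0.2, 0.1, -1.7]
width: 0.0086
```

```bash
python3 - <<'E'
from h import *
from station import vision
show(0,.012,.0)
E
```

```text
t 11.45 [0.5231 0.1622 0.1364] w 0.008616312663634346 F [-0.25  0.07 -1.71] M [0.06 0.25 0.02]
target [0.5217 0.1612 0.136 ]
now rel flush: x 0.0133 y 0.0012 z 0.0004 rot err units [ 0.022 -0.017 -0.028]
```

Request:
{"method": "servo_tool", "body": {
  "rows": [
    {"tx":0,"ty":-0.02,"tz":0.06,"ax":0,"ay":0,"az":0,"gripper":1},
    {"tx":0,"ty":0,"tz":0,"ax":0,"ay":0,"az":0,"gripper":1},
    {"tx":0,"ty":0,"tz":0,"ax":0,"ay":0,"az":0,"gripper":1}
  ]
}}

```text
time: 11.7
eef_pos: [0.5238, 0.1625, 0.1362]
tcp_rot: [0.736, 0.653, 0.118, 0.131]
force: [-2.0, 0.2, 4.1]
width: 0.0084
```

Request:
{"method": "servo_tool", "body": {
  "rows": [
    {"tx":0,"ty":-0.02,"tz":0.06,"ax":0,"ay":0,"az":0,"gripper":1},
    {"tx":0,"ty":0,"tz":0,"ax":0,"ay":0,"az":0,"gripper":1},
    {"tx":0,"ty":0,"tz":0,"ax":0,"ay":0,"az":0,"gripper":1}
  ]
}}

```text
time: 11.95
eef_pos: [0.5246, 0.1627, 0.1364]
tcp_rot: [0.736, 0.653, 0.12, 0.131]
force: [-3.8, 0.9, 7.2]
width: 0.0086
```

```bash
python3 - <<'E'
from h import *
from station import vision
show(0,.012,.0)
d=vision.get_image("side")[120:220,210:310,::-1]
cv2.imwrite("pics/w14.png",cv2.resize(d,(600,600),interpolation=cv2.INTER_CUBIC))
E
```

```text
t 11.95 [0.5246 0.1627 0.1364] w 0.0085928148136846 F [-3.8   0.94  7.19] M [ 0.01  0.33 -0.  ]
target [0.5217 0.1612 0.136 ]
now rel flush: x 0.0147 y 0.0018 z 0.0004 rot err units [ 0.068 -0.034 -0.031]
```

View pics/w14.png

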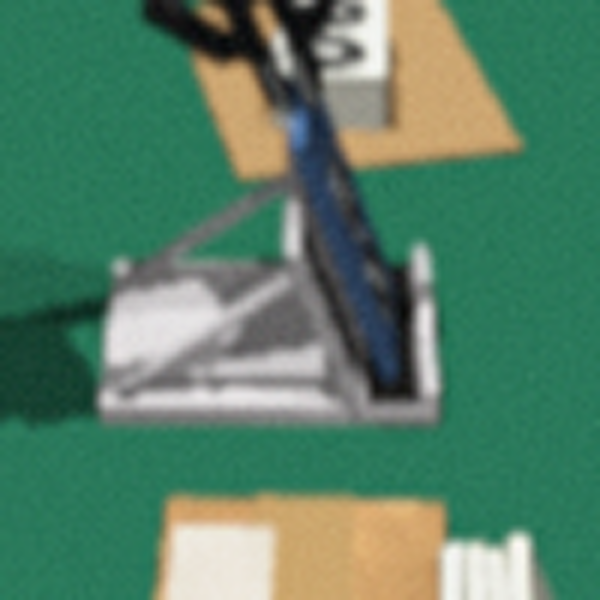

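The foot touches the ledge (7 N). I'll ease up slightly and slide back towards the plate.

Request:
{"method": "servo_tool", "body": {
  "rows": [
    {"tx":0,"ty":0.02,"tz":-0.08,"ax":0,"ay":0,"az":0,"gripper":1},
    {"tx":0,"ty":-0.12,"tz":-0.04,"ax":0,"ay":0,"az":0,"gripper":1},
    {"tx":0,"ty":-0.12,"tz":-0.04,"ax":0,"ay":0,"az":0,"gripper":1},
    {"tx":0,"ty":-0.12,"tz":-0.04,"ax":0,"ay":0,"az":0,"gripper":1},
    {"tx":0,"ty":-0.1,"tz":-0.04,"ax":0,"ay":0,"az":0,"gripper":1},
    {"tx":0,"ty":0,"tz":0,"ax":0,"ay":0,"az":0,"gripper":1},
    {"tx":0,"ty":0,"tz":0,"ax":0,"ay":0,"az":0,"gripper":1}
  ]
}}

```text
time: 12.58
eef_pos: [0.5107, 0.1636, 0.1349]
tcp_rot: [0.736, 0.653, 0.117, 0.13]
force: [-0.1, -1.0, -0.2]
width: 0.0079
```

```bash
python3 - <<'E'
from h import *
from station import vision
show(0,.0,.0)
w=vision.get_image("wrist")[60:260,50:310,::-1];d=vision.get_image("side")[120:220,210:310,::-1]
cv2.imwrite("pics/w15.png",np.hstack([cv2.resize(w,(400,400)),cv2.resize(d,(400,400),interpolation=cv2.INTER_CUBIC)]))
E
```

```text
t 12.5833 [0.5107 0.1636 0.1349] w 0.007862763807771133 F [-0.11 -1.01 -0.16] M [-0.03  0.02  0.  ]
target [0.5098 0.1626 0.136 ]
now rel flush: x 0.0008 y 0.0012 z -0.0010 rot err units [ 0.021 -0.015 -0.026]
```

View pics/w15.png

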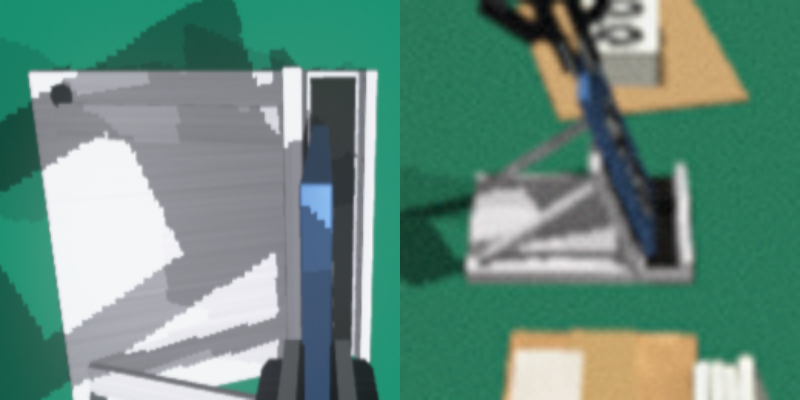

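The panel is nearly flush, with little load. One small nudge towards the plate, then I'll check the force.

Request:
{"method": "servo_tool", "body": {
  "rows": [
    {"tx":0,"ty":-0.05,"tz":0.02,"ax":0,"ay":0,"az":0,"gripper":1},
    {"tx":0,"ty":-0.03,"tz":0,"ax":0,"ay":0,"az":0,"gripper":1},
    {"tx":0,"ty":0,"tz":0,"ax":0,"ay":0,"az":0,"gripper":1},
    {"tx":0,"ty":0,"tz":0,"ax":0,"ay":0,"az":0,"gripper":1}
  ]
}}

```text
time: 13.02
eef_pos: [0.5095, 0.1639, 0.1344]
tcp_rot: [0.736, 0.653, 0.118, 0.13]
force: [0.1, -0.6, 2.0]
width: 0.0082
```

```bash
python3 - <<'E'
from h import *
show(0,.0,.0)
E
```

```text
t 13.0167 [0.5095 0.1639 0.1344] w 0.008178252042185422 F [ 0.05 -0.59  2.03] M [-0.08 -0.12 -0.02]
target [0.5098 0.1626 0.136 ]
now rel flush: x -0.0004 y 0.0013 z -0.0015 rot err units [ 0.031 -0.019 -0.028]
```

The ledge carries it. Releasing gently.

Request:
{"method": "servo_tool", "body": {
  "newtons": 20,
  "rows": [
    {"tx":0,"ty":0,"tz":0,"ax":0,"ay":0,"az":0,"gripper":0.88},
    {"tx":0,"ty":0,"tz":0,"ax":0,"ay":0,"az":0,"gripper":0.84},
    {"tx":0,"ty":0,"tz":0,"ax":0,"ay":0,"az":0,"gripper":0.8},
    {"tx":0,"ty":0,"tz":0,"ax":0,"ay":0,"az":0,"gripper":0.75},
    {"tx":0,"ty":0,"tz":0,"ax":0,"ay":0,"az":0,"gripper":0.7},
    {"tx":0,"ty":0,"tz":0,"ax":0,"ay":0,"az":0,"gripper":0.65},
    {"tx":0,"ty":0,"tz":0,"ax":0,"ay":0,"az":0,"gripper":0.6},
    {"tx":0,"ty":0,"tz":0,"ax":0,"ay":0,"az":0,"gripper":0.6}
  ]
}}

```text
time: 13.68
eef_pos: [0.5092, 0.1639, 0.134]
tcp_rot: [0.737, 0.653, 0.117, 0.13]
force: [0.2, 0.2, -0.0]
width: 0.0342
```

```bash
python3 - <<'E'
from h import *
from station import vision
show(0,.0,.0)
w=vision.get_image("wrist")[60:300,50:350,::-1];d=vision.get_image("side")[120:220,210:310,::-1]
cv2.imwrite("pics/w16.png",np.hstack([cv2.resize(w,(400,400)),cv2.resize(d,(400,400),interpolation=cv2.INTER_CUBIC)]))
E
```

```text
t 13.6833 [0.5092 0.1639 0.134 ] w 0.034191457849213666 F [ 0.18  0.16 -0.02] M [ 0.03  0.15 -0.04]
target [0.5098 0.1626 0.136 ]
now rel flush: x -0.0007 y 0.0012 z -0.0020 rot err units [ 0.022 -0.017 -0.028]
```

View pics/w16.png

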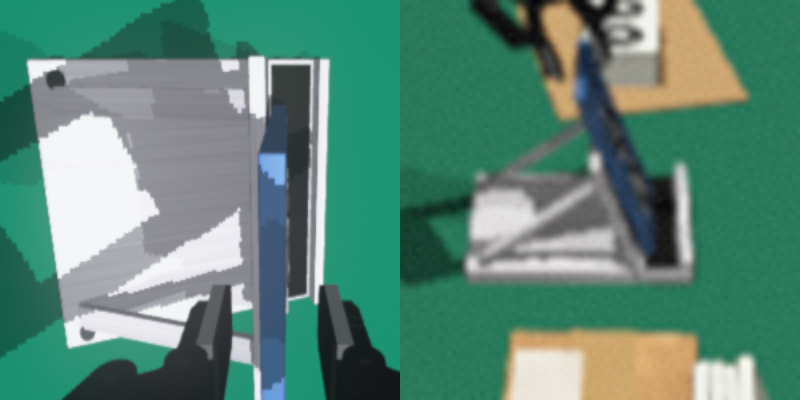

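The panel leans free against the plate, clear of both pads. Retreating along the tool axis.

Request:
{"method": "servo_tool", "body": {
  "rows": [
    {"tx":0,"ty":0,"tz":-0.2,"ax":0,"ay":0,"az":0,"gripper":0.5},
    {"tx":0,"ty":0,"tz":-0.4,"ax":0,"ay":0,"az":0,"gripper":0.4},
    {"tx":0,"ty":0,"tz":-0.5,"ax":0,"ay":0,"az":0,"gripper":0.4},
    {"tx":0,"ty":0,"tz":-0.7,"ax":0,"ay":0,"az":0,"gripper":0.4},
    {"tx":0,"ty":0,"tz":-0.7,"ax":0,"ay":0,"az":0,"gripper":0.4},
    {"tx":0,"ty":0,"tz":-0.7,"ax":0,"ay":0,"az":0,"gripper":0.4},
    {"tx":0,"ty":0,"tz":-0.7,"ax":0,"ay":0,"az":0,"gripper":0.4},
    {"tx":0,"ty":0,"tz":-0.5,"ax":0,"ay":0,"az":0,"gripper":0.4}
  ]
}}

```text
time: 14.45
eef_pos: [0.4715, 0.1684, 0.2406]
tcp_rot: [0.736, 0.653, 0.119, 0.131]
force: [-0.4, -0.8, 0.3]
width: 0.0514
```

Request:
{"method": "servo_tool", "body": {
  "rows": [
    {"tx":0.4,"ty":-0.6,"tz":-0.3,"ax":0,"ay":0,"az":0,"gripper":0.4},
    {"tx":0.6,"ty":-0.8,"tz":-0.3,"ax":0,"ay":0,"az":0,"gripper":0.4},
    {"tx":0.6,"ty":-0.8,"tz":-0.3,"ax":0,"ay":0,"az":0,"gripper":0.4},
    {"tx":0,"ty":0,"tz":0,"ax":0,"ay":0,"az":0,"gripper":0.4},
    {"tx":0,"ty":0,"tz":0,"ax":0,"ay":0,"az":0,"gripper":0.4}
  ]
}}

```text
time: 14.87
eef_pos: [0.4168, 0.2158, 0.2409]
tcp_rot: [0.736, 0.654, 0.119, 0.13]
force: [0.4, 0.3, 0.4]
width: 0.0512
```

```bash
python3 - <<'E'
from h import *
from station import vision
import pickle
show(0,.0,.0)
C=vision.get_calibration("wrist")
I={}
for n in("side","top","wrist"):
    I[n]=vision.get_image(n)[:,:,::-1].copy();cv2.imwrite(f"pics/f_{n}.png",I[n])
T=vision.get_calibration("top");S=vision.get_calibration("side")
seat=np.array([.5487,.158,.014]);Y,X,Z=RT[:,0],RT[:,1],-RT[:,2]
for sy in(-1,1):
  for zz in(0,.17):
    for sx in (0,.01):
      p=seat+X*sx+Y*.055*sy+Z*zz
      print(sy,zz,sx,p.round(3),"side",proj(S,p).round(1),"wrist",proj(C,p).round(1),"top",proj(T,p).round(1))
a=cv2.resize(I["side"][130:290,200:360],(400,400),interpolation=cv2.INTER_CUBIC);b=cv2.resize(I["top"][140:230,170:260],(400,400),interpolation=cv2.INTER_CUBIC)
cv2.imwrite("pics/f.png",np.hstack([a,b]))
E
```

```text
t 14.8667 [0.4168 0.2158 0.2409] w 0.05116585189130342 F [0.43 0.34 0.42] M [0.01 0.14 0.01]
target [0.5098 0.1626 0.136 ]
now rel flush: x -0.0986 y 0.0420 z 0.1050 rot err units [ 0.042 -0.036 -0.006]
-1 0 0 [0.542 0.103 0.014] side [269.7 183. ] wrist [287.5 213.2] top [228.8 176.2]
-1 0 0.01 [0.552 0.102 0.017] side [272.3 182.2] wrist [293.8 213.2] top [229.1 173.5]
-1 0.17 0 [0.484 0.11  0.174] side [253.1 143.9] wrist [305.  273.7] top [221.9 185.8]
-1 0.17 0.01 [0.494 0.109 0.177] side [255.9 143. ] wrist [314.7 273.7] top [222.2 182.7]
1 0 0 [0.555 0.213 0.014] side [269.2 166.4] wrist [289.7 143.4] top [198.7 172.3]
1 0 0.01 [0.564 0.212 0.017] side [271.7 165.6] wrist [296.5 143.4] top [199.  169.6]
1 0.17 0 [0.497 0.219 0.174] side [253.6 128.5] wrist [310.6 169.6] top [187.3 181.3]
1 0.17 0.01 [0.507 0.218 0.177] side [256.3 127.7] wrist [321.4 169.6] top [187.5 178.1]
```

View pics/f.png

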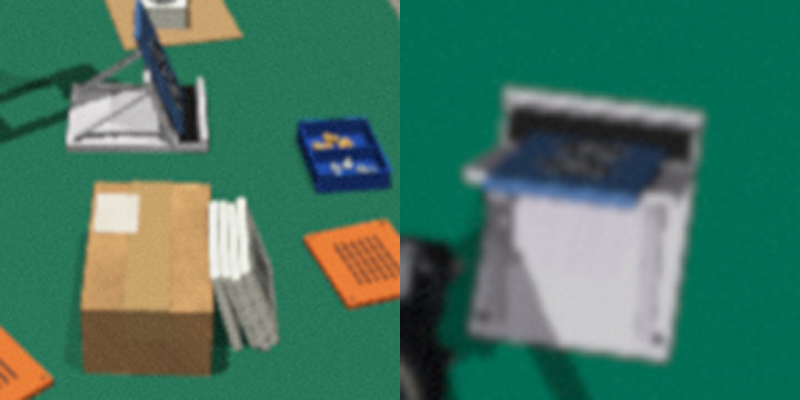

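View pics/f_wrist.png

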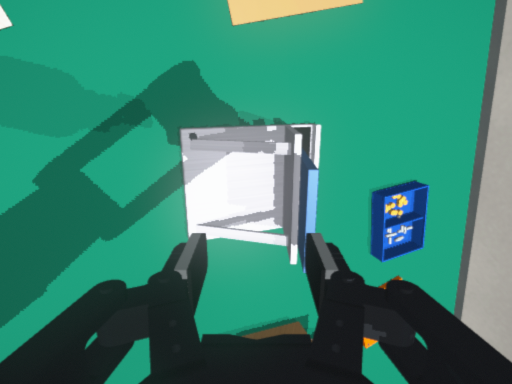

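The final views match the prediction. In the top view the panel's upper corners are at (187,182) and (223,186), against (187,181) and (222,186) predicted for a flush, centred seat. The mesh front faces out, and the four covers lean together against the carton. Handing in after one stillness check.

Request:
{"method": "servo_tool", "body": {
  "rows": [
    {"tx":0,"ty":0,"tz":0,"ax":0,"ay":0,"az":0,"gripper":0.4},
    {"tx":0,"ty":0,"tz":0,"ax":0,"ay":0,"az":0,"gripper":0.4},
    {"tx":0,"ty":0,"tz":0,"ax":0,"ay":0,"az":0,"gripper":0.4},
    {"tx":0,"ty":0,"tz":0,"ax":0,"ay":0,"az":0,"gripper":0.4}
  ]
}}

```text
time: 15.35
eef_pos: [0.4175, 0.2145, 0.2393]
tcp_rot: [0.737, 0.653, 0.117, 0.13]
force: [-0.2, 1.0, 0.1]
width: 0.0511
```

```bash
python3 - <<'E'
from h import *
from station import arm,vision
a=cv2.imread("pics/f_side.png").astype(int);b=vision.get_image("side")[:,:,::-1].astype(int)
d=np.abs(a-b).max(2);print("stack diff",(d[190:285,275:325]>60).sum(),"rest diff",(d[120:195,220:290]>60).sum())
o=cv2.imread("pics/side0.png").astype(int)
for n,(x0,y0,x1,y1) in dict(tray=(315,170,360,210),driver=(265,300,365,330),unit=(250,112,282,124)).items(): print(n,(np.abs(o-b).max(2)[y0:y1,x0:x1]>70).sum())
print(arm.finish_job())
E
```

```text
stack diff 0 rest diff 0
tray 0
driver 0
unit 0
the job is handed in; nothing more can be done
None
```

I drew the blue-grey fan panel (second from the carton) straight up its own lean and stood it on the assembly rest. The job was handed in at about 15.4 s and gave no verdict.

- **Panel:** it stands centred and flush against the back plate, foot behind the lip, mesh front facing out. In the top view its upper corners match the predicted seat to about 1 px. In the wrist view they match to within about 8 px at worst, and the side view was only checked roughly. The ledge was carrying the panel before I released it.
- **Covers:** all four still lean together against the carton, with the front foot within about 2 px of where it started in the side view. I did not measure each cover's lean angle.
- **Bystanders:** comparing side views from the start and the end showed no change at the tray, screwdriver or finished unit. Two side views about half a second apart showed the stack and the rest still.
- **Problems:** two move calls were refused early on because the rows left out some keys; I resent them with every key filled in. Measured tool positions also ran up to 6 mm off before the grasp, and I corrected that. No check failed at the end.

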